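# Tip the cut tubes out of one bay of the sorting tray and lock the tray away

## Task

Put every loose square brass tube from the soldering sheet into the empty left-hand bay of the sorting tray, then swing the keeper bar open, lift the tray out of its dock by its handle and tip it on that bay's open corner over the steel pan, so that all the tubes slide out through the gap into the pan while the flat bars stay in the other bay. Set the tray back down level in its dock and swing the keeper bar shut again over it into its detent. Leave the jar, the firebrick and the dish alone.

Things in the scene. Friction and masses are not known exactly. Their poses are not given: they have to be found in the camera images.
- tube1_mid (a point): cut length of brass square tube, 60 x 20 x 20 mm, 40 g, lying on a side on the soldering sheet at the start; the point is its centre, its x axis runs along its length. From three to five tubes are present (None when absent)
- tube2_mid (a point): cut length of brass square tube, 60 x 20 x 20 mm, 40 g, lying on a side on the soldering sheet at the start; the point is its centre, its x axis runs along its length. From three to five tubes are present (None when absent)
- tube3_mid (a point): cut length of brass square tube, 60 x 20 x 20 mm, 40 g, lying on a side on the soldering sheet at the start; the point is its centre, its x axis runs along its length. From three to five tubes are present (None when absent)
- tube4_mid (a point): cut length of brass square tube, 60 x 20 x 20 mm, 40 g, lying on a side on the soldering sheet at the start; the point is its centre, its x axis runs along its length. From three to five tubes are present (None when absent)
- tube5_mid (a point): cut length of brass square tube, 60 x 20 x 20 mm, 40 g, lying on a side on the soldering sheet at the start; the point is its centre, its x axis runs along its length. From three to five tubes are present (None when absent)
- sheet: flat grey soldering sheet, 220 x 220 x 4 mm, fixed; origin at the centre of its underside on the bench
- tray_grip (a point): grip point of the upright wooden handle of the sorting tray (loose, in its dock under the keeper): a tab at the tray's centre, 12 mm thick (y), 56 mm long (x), its top 66 mm and this point 52 mm above the tray's underside; axes are the tray's: x back, y left, z up. Tray: polished aluminium, 132 (x) x 202 (y) x 22 mm high, 0.32 kg empty; floor and walls 4 mm thick
- tray_left (a point): centre of the floor of the tray's left bay, empty at the start: the bay spans x -62 to 62, y 2 to 97 mm of the tray, walls 18 mm above the floor, divider along x at the tray's y = 0. Its gap is at its outer front corner: front wall missing from y 26 to 101, side wall missing from x -66 to -6 mm. Slippery: contents begin to slide at 11 to 17 degrees. Axes as the tray's
- tray_right (a point): centre of the floor of the tray's right bay, which holds the flat bars: x -62 to 62, y -97 to -2 mm of the tray. Its gap is at its own outer front corner: front wall missing from y -101 to -52, side wall missing from x -66 to -36 mm. Axes as the tray's
- tray_corner (a point): the open front left corner of the tray's floor, over which the left bay empties: at x -66, y 101, z 4 mm from the centre of the tray's underside; axes as the tray's
- bar1_mid (a point): flat steel bar 70 x 14 x 8 mm, 60 g, lying in the right-hand bay of the tray; the point is its centre, x along its length. It must stay in that bay
- bar2_mid (a point): flat steel bar 70 x 14 x 8 mm, 60 g, lying in the right-hand bay of the tray; the point is its centre, x along its length. It must stay in that bay
- dock: tray dock, fixed: plywood base 6 mm thick (x -76 to 124, y -116 to 116 mm) with four low fences 10 mm high that leave the tray 5 mm play on every side. Origin at the underside, below the tray's centre; x back, y left. With the tray home its axes match the dock's, and its underside is 6 mm (tray_grip 58 mm) above the dock's underside
- keeper (a joint): steel keeper bar on an upright hinge at the back right of the dock, swinging level 33 to 41 mm above the dock's underside, just over the tray's rim. 0 rad = shut (start), pointing to the dock's -x over the right bay; grows counter-clockwise from above to 1.6 = open, pointing to the dock's -y, clear of the tray. An over-centre spring (0.15 N m) drives it to whichever end is nearer, dead centre at 0.8
- keeper_knob (a point): middle of the upright round knob at the free end of the keeper bar: 16 mm diameter, 34 mm tall, this point 20 mm above the bar's top face and 61 mm above the dock's underside, 98 mm from the hinge axis
- keeper_pivot (a point): point on the keeper's hinge axis, at x 84, y -55, z 33 mm of the dock
- pan: open steel pan, fixed, outside 220 (x) x 190 (y) x 60 mm high, walls 4 mm; origin at the centre of its underside
- jar: bystander: jar with red lid, 64 mm diameter, 85 mm tall; origin under its centre
- firebrick: bystander: pale firebrick 60 x 120 x 30 mm; origin under its centre
- dish: bystander: white ceramic dish, 90 mm diameter, 30 mm tall; origin under its centre

How it is judged:
On the way, in this order (a step that is already met when the one before it is completed fails the run):
1. all tubes lie in the left bay of the tray (x of tube1_mid in the frame of tray_grip between -0.066 and 0.066 m and y of tube1_mid in the frame of tray_grip between 0 and 0.101 m and z of tube1_mid in the frame of tray_grip between -0.06 and 0 m and x of tube2_mid in the frame of tray_grip between -0.066 and 0.066 m and y of tube2_mid in the frame of tray_grip between 0 and 0.101 m and z of tube2_mid in the frame of tray_grip between -0.06 and 0 m and x of tube3_mid in the frame of tray_grip between -0.066 and 0.066 m and y of tube3_mid in the frame of tray_grip between 0 and 0.101 m and z of tube3_mid in the frame of tray_grip between -0.06 and 0 m and x of tube4_mid in the frame of tray_grip between -0.066 and 0.066 m and y of tube4_mid in the frame of tray_grip between 0 and 0.101 m and z of tube4_mid in the frame of tray_grip between -0.06 and 0 m and x of tube5_mid in the frame of tray_grip between -0.066 and 0.066 m and y of tube5_mid in the frame of tray_grip between 0 and 0.101 m and z of tube5_mid in the frame of tray_grip between -0.06 and 0 m), for 0.2 s.
2. the tray is being tipped (9 degrees or more), its open left corner over the pan (angle between tray_grip's own z axis and vertical above 0.15 rad and x of tray_corner in the frame of pan between -0.13 and 0.13 m and y of tray_corner in the frame of pan between -0.115 and 0.115 m).
3. all tubes are in the pan (x of tube1_mid in the frame of pan between -0.11 and 0.11 m and y of tube1_mid in the frame of pan between -0.095 and 0.095 m and z of tube1_mid in the frame of pan between 0 and 0.06 m and x of tube2_mid in the frame of pan between -0.11 and 0.11 m and y of tube2_mid in the frame of pan between -0.095 and 0.095 m and z of tube2_mid in the frame of pan between 0 and 0.06 m and x of tube3_mid in the frame of pan between -0.11 and 0.11 m and y of tube3_mid in the frame of pan between -0.095 and 0.095 m and z of tube3_mid in the frame of pan between 0 and 0.06 m and x of tube4_mid in the frame of pan between -0.11 and 0.11 m and y of tube4_mid in the frame of pan between -0.095 and 0.095 m and z of tube4_mid in the frame of pan between 0 and 0.06 m and x of tube5_mid in the frame of pan between -0.11 and 0.11 m and y of tube5_mid in the frame of pan between -0.095 and 0.095 m and z of tube5_mid in the frame of pan between 0 and 0.06 m), for 0.2 s.
At the end, for the whole second after the job is handed in: All tubes present are inside the pan; both flat bars are in the tray's right bay; the tray stands level in its dock (within 10 mm and 0.12 rad, the right way round); the keeper bar is shut to within 0.08 rad and still (all of step 3 and x of bar1_mid in the frame of tray_grip between -0.066 and 0.066 m and y of bar1_mid in the frame of tray_grip between -0.101 and 0 m and z of bar1_mid in the frame of tray_grip between -0.06 and -0.015 m and x of bar2_mid in the frame of tray_grip between -0.066 and 0.066 m and y of bar2_mid in the frame of tray_grip between -0.101 and 0 m and z of bar2_mid in the frame of tray_grip between -0.06 and -0.015 m and x of tray_grip in the frame of dock between -0.01 and 0.01 m and y of tray_grip in the frame of dock between -0.01 and 0.01 m and z of tray_grip in the frame of dock between 0.05 and 0.064 m and angle between tray_grip's own z axis and vertical below 0.06 rad and angle between the x axis of tray_grip and the x axis of dock, either way round below 0.12 rad and x of tray_corner in the frame of dock below 0 m and value of joint keeper below 0.08 rad and velocity of joint keeper between -0.05 and 0.05 rad/s); the robot touches nothing.
It fails at once if a flat bar leaves the tray (distance between any of bar1_mid, bar2_mid and tray_grip above 0.17 m).
It fails at once if a bystander is moved by more than 30 mm (distance of any of jar, firebrick, dish from where it was at the start of the episode above 0.03 m).
Of tube1, tube2, tube3, tube4, tube5 only 3 to 5 are there at a start; the rules pass over those that are not, and their reading is None.
At some moment in a run one of tube1, tube2, tube3, tube4, tube5 may be knocked a few centimetres aside while the robot is not near it.
It also fails if it takes over 210 s, if anything falls off the work surface, if the arm or the gripper's body presses on something with over 40 N, if the wrist force passes 120 N, or if a joint passes its speed limit or range.

## Robot

A 6-joint arm with a two-finger parallel gripper is mounted at the origin on the work surface. World frame = base frame: x ahead of the robot, y to its left, z up, the work surface at z = 0. Lengths are in m, angles in rad, forces in N, time in s.
With the tool pointing down it reaches from about 0.25 to 0.775 m from the base axis. Payload 4 kg.
Tool frame: the origin (TCP) lies at the centre of the arm's flange, where the gripper is bolted on; the fingertips stand 199 mm ahead of it and the grasp point (between the pads) lies 180 mm ahead of it (robot.tcp_to_tips is the z of the fingertips in the tool frame, in m); z points along the fingers, y is the line along which they close (so a half turn about z gives the same grasp; the last joint's range is limited). The gripper opens to 94 mm and grips with 3 to 60 N. Pads are 16 mm wide; open, the fingers measure 119 mm over their backs; the gripper's body (75 mm by 177 mm) begins 78 mm behind the grasp point.
Start: joints at [-1.347, 0.087, 1.371, -0, 1.684, -0.103], TCP at [0.177, -0.521, 0.405] pointing down, gripper open.
Joint ranges: [-3.1, 3.1], [-0.76, 2.03], [0.27, 2.55], [-1.08, 4.22], [0.17, 2.65], [-2.57, 2.57]. Speed limits (rad/s): [2.79, 2.79, 3.14, 3.14, 3.14, 3.14].

## Interface

Orientations are given as [roll, pitch, yaw] about the fixed x, y, z axes, in that order (R = Rz(yaw) Ry(pitch) Rx(roll)).
In Python, from bench import robot gives the robot as it stands.
- The arm moves only by the tool play_rows, never from a script. Its arguments are lists of equal length, an entry for each row: "translation": the shift along the tool's x, y, z scaled (see below), a list of three; "twist": the turn, a rotation vector about the tool's x, y, z scaled (see below), a list of three; "gripper": the opening, from -1 (shut) to 1 (fully open). A call has 1 to 8 rows; each row shifts and turns the commanded pose from where the row before left it, along the tool's axes as they then stand; what a row does not reach is not made up. The controller multiplies each number of a shift by 0.04 m and each number of a turn by 0.1 rad. A row lasts 1/10 s, in which the tool goes at most 50 mm and 8.59 degrees, less where a joint would pass 70% of its speed; a pose out of reach is approached as far as the arm can. A call with a number of a shift or a turn outside -1 to 1 is refused whole. A call with a gripper value outside its range is refused whole. The fingers move at their own pace and stop on an object; the grip force is fixed at half the most. Time passes only in rows, so rows that do not move let the fingers close. It gives the time, the measured TCP pose, the force, the opening and the grip force at its end, in the units of the state.
- robot.get_obs(): the state, without advancing time (a new reading comes with each control period).
- robot.snapshot(name): name is "scene" or "top"; returns the picture (480x640x3 uint8, red, green, blue); there is no depth.
- robot.camera_model(name): a dict with "camera_matrix" (3x3 intrinsics, pixels), "rvec" (rotation vector, rad) and "tvec" (3), from world to camera coordinates, as OpenCV has them. Camera axes: x right, y down, z forward; pixel columns grow to the right and rows downward; lengths in m; the calibration is good to about 2 mm. A picture is of the moment at which its call begins. camera_model takes no time and is no camera call.
- robot.close_job(): hands the job in; it is judged then, once.
Trained networks look in the newest picture that a camera, given by its name, has taken for a name from the list of things; names that differ only in an ending like _2 or _b are one class to them, and where a whole thing is asked for, a point or a joint stands for the part that bears it (a point fixed in the world has none). Each returns a list of dicts, best first, with "score" (0 to 1); they miss things now and then, are a little off and sometimes report something else, mostly with a low value. They report only what shows in the picture. A call takes as long as a camera call.
- robot.recognise(name, camera): "centre" ([x, y, z] in m, in world coordinates, good to about 4 mm: the middle of the surface that is visible of it).
- robot.spot_point(name, camera): "centre" ([x, y, z] in m, in world coordinates, good to about 4 mm: a listed point, or the origin of a listed thing).
The state is a dict: "time": time; "joint_positions": joint angles; "qvel": joint speeds; "joint_torque": joint torques, N m; "tool_pos": TCP position; "ee_rot": TCP orientation; "wrist_force": force on the tool from outside, world axes, zero at the start; "wrist_torque": the same for the moment, N m; "width": finger opening in m; "finger_force": force on a finger pad.
Only numpy, scipy, OpenCV 4.12 (cv2) and the standard library are available. Lean on these libraries where they do the work, as an engineer would, in place of code of your own. Each camera call takes 0.05 s, during which the arm holds its last target. There are 200 camera calls.

## Working session

There is one attempt and no reset: what is moved stays moved. The work goes in short steps, Python scripts to look and compute and a tool call to move; the robot and the scene stay as the last step left them, time stands still between calls to the robot, and variables do not carry over. Pictures are saved under pics/ and viewed, at most 15 in all, crops included, and the job is handed in when it is done.

Besides the shell and the picture viewer there is one more tool, called after "Request:" by a JSON object that holds its "api" and its "payload", one argument or row to a line. play_rows: Moves the arm, as the interface text tells. Its arguments: {"type":"object","properties":{"translation":{"type":"array","items":{"type":"array","items":{"type":"number","minimum":-1,"maximum":1}}},"twist":{"type":"array","items":{"type":"array","items":{"type":"number","minimum":-1,"maximum":1}}},"gripper":{"type":"array","items":{"type":"number"}}},"required":["translation","twist","gripper"]}

```bash
ls; mkdir -p pics; cat > h.py <<'E'
from bench import robot
import numpy as np, cv2
def snap(c,n):
    im=robot.snapshot(c); cv2.imwrite(f'pics/{n}.png',im[:,:,::-1]); return im
def cam(c):
    m=robot.camera_model(c); return np.array(m['camera_matrix'],float),np.array(m['rvec'],float).reshape(3,1),np.array(m['tvec'],float).reshape(3)
def ray(c,u,v,z):
    K,r,t=cam(c); R=cv2.Rodrigues(r)[0]; d=R.T@np.linalg.inv(K)@np.array([u,v,1.]); o=-R.T@t
    return o+d*(z-o[2])/d[2]
def proj(c,p):
    K,r,t=cam(c); return cv2.projectPoints(np.array([p],float),r,t,K,None)[0].ravel()
E
python3 - <<'E'
from h import *
for c in('top','scene'):
    snap(c,c+'0')
    K,r,t=cam(c); print(c,-cv2.Rodrigues(r)[0].T@t)
for n in ['tube1_mid','tray_grip','tray_corner','tray_left','tray_right','keeper_knob','keeper_pivot','pan','dock','sheet','bar1_mid']:
    print(n,[(np.round(d['centre'],3).tolist(),round(d['score'],2)) for d in robot.spot_point(n,'top')[:6]])
o=robot.get_obs(); print(o['time'],o['tool_pos'],o['ee_rot'],o['width'])
E
```

```text
pics
top [ 0.44784535 -0.00462442  1.1351443 ]
scene [1.0412556  0.94058665 1.19833795]
tube1_mid [([0.472, -0.334, 0.002], 0.65)]
tray_grip [([0.47, 0.323, 0.064], 0.76)]
tray_corner [([0.402, 0.423, 0.008], 0.79), ([0.744, -0.057, -0.0], 0.2)]
tray_left [([0.477, 0.372, 0.012], 0.8), ([0.486, 0.303, 0.012], 0.25)]
tray_right [([0.474, 0.274, 0.011], 0.69)]
keeper_knob [([0.457, 0.271, 0.062], 0.79), ([0.472, -0.338, -0.001], 0.62)]
keeper_pivot [([0.556, 0.269, 0.031], 0.92), ([0.747, -0.056, 0.002], 0.27)]
pan [([0.542, -0.003, 0.003], 0.94)]
dock [([0.457, 0.27, 0.059], 0.25), ([0.542, -0.007, 0.003], 0.17)]
sheet [([0.473, -0.337, 0.001], 0.75)]
bar1_mid [([0.485, 0.303, 0.012], 0.72)]
0.65 [ 0.17656303 -0.52089155  0.40472452] [ 3.14143058e+00 -7.72703961e-06  3.26747750e-01] 0.09385750095368742
```

View pics/top0.png

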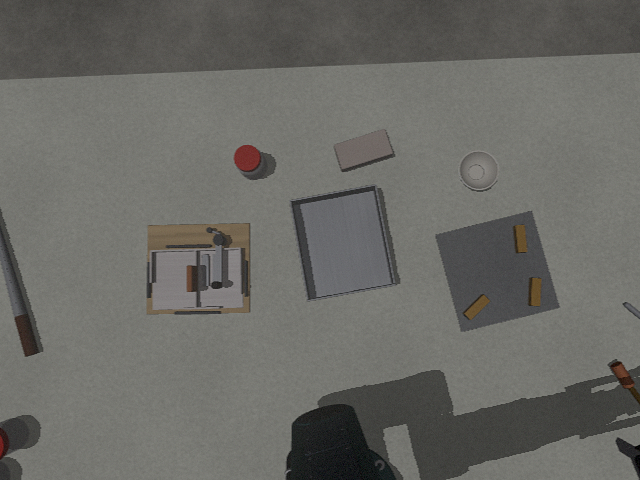

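View pics/scene0.png

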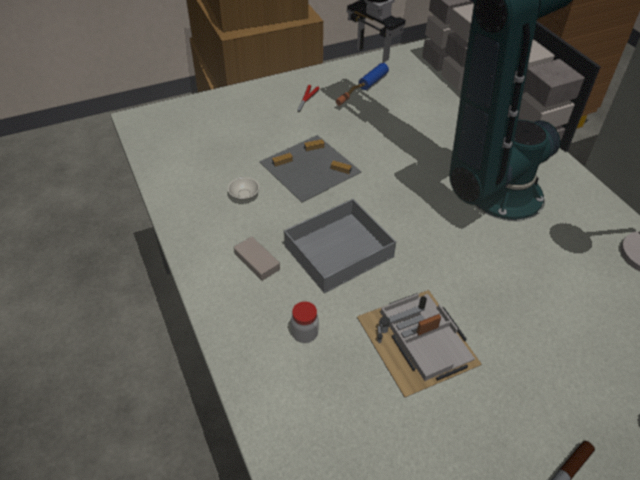

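Top view shows three tubes at about (520,238), (535,291) and (476,306), the tray in its dock around (200,275) with the keeper shut over the right bay, and the pan at (345,242). The scene view agrees, with the jar close behind the dock. Next I measure the tube poses.

```bash
cat >> h.py <<'E'
def tubes(im,z=0.024,roi=None):
    hsv=cv2.cvtColor(im,cv2.COLOR_RGB2HSV); m=cv2.inRange(hsv,(10,120,50),(30,255,255))
    if roi: k=np.zeros_like(m); x0,y0,x1,y1=roi; k[y0:y1,x0:x1]=255; m&=k
    out=[]
    for c in cv2.findContours(m,cv2.RETR_EXTERNAL,cv2.CHAIN_APPROX_NONE)[0]:
        if cv2.contourArea(c)<60: continue
        P=np.array([ray('top',u,v,z)[:2] for u,v in c[:,0]])
        (cx,cy),(w,h),a=cv2.minAreaRect((P*1000).astype(np.float32))
        if w<h: a+=90; w,h=h,w
        out.append((round(cx/1e3,4),round(cy/1e3,4),round(w),round(h),round((a+90)%180-90,1),c[:,0].mean(0).round().tolist()))
    return out
E
python3 - <<'E'
from h import *
im=robot.snapshot('top'); print(*tubes(im),sep='\n')
for n in ['jar','pan','tray_grip','keeper_knob','keeper_pivot','tray_corner']:
    print(n,*[(np.round(d['centre'],3).tolist(),round(d['score'],2)) for d in robot.spot_point(n,'top')[:2]])
for n in ['tray_grip','keeper_knob','keeper_pivot','tray_corner']:
    robot.snapshot('scene') if n=='tray_grip' else 0
    print(n,*[(np.round(d['centre'],3).tolist(),round(d['score'],2)) for d in robot.spot_point(n,'scene')[:2]])
# pan rim corners, dock corners
for u,v in [(291,201),(375,186),(397,284),(310,299)]: print('pan',ray('top',u,v,.06).round(3)[:2])
for u,v in [(148,226),(250,224),(250,314),(148,314)]: print('dock',ray('top',u,v,.006).round(3)[:2])
o=cv2.resize(im[190:340,110:310],None,fx=4,fy=4,interpolation=cv2.INTER_CUBIC); cv2.imwrite('pics/dock0.png',o[:,:,::-1])
E
```

```text
(0.3902, -0.2847, 58, 19, -47.2, [476.0, 307.0])
(0.4194, -0.4096, 59, 22, -6.4, [535.0, 291.0])
(0.5344, -0.386, 59, 22, 0.3, [520.0, 239.0])
jar ([0.722, 0.196, -0.001], 0.86) ([0.392, -0.286, 0.018], 0.43)
pan ([0.539, -0.004, 0.0], 0.57)
tray_grip ([0.469, 0.322, 0.062], 0.83)
keeper_knob ([0.458, 0.269, 0.061], 0.97)
keeper_pivot ([0.55, 0.27, 0.03], 0.87)
tray_corner ([0.402, 0.423, 0.008], 0.58)
tray_grip ([0.469, 0.326, 0.06], 0.95)
keeper_knob ([0.456, 0.271, 0.063], 0.78) ([0.393, -0.289, 0.012], 0.45)
keeper_pivot ([0.552, 0.269, 0.036], 0.63) ([0.403, 0.427, 0.007], 0.44)
tray_corner ([0.395, -0.287, 0.014], 0.65) ([0.403, 0.427, 0.008], 0.58)
pan [0.627 0.106]
pan [ 0.654 -0.074]
pan [ 0.444 -0.112]
pan [0.418 0.071]
dock [0.591 0.438]
dock [0.587 0.206]
dock [0.387 0.209]
dock [0.393 0.438]
```

View pics/dock0.png

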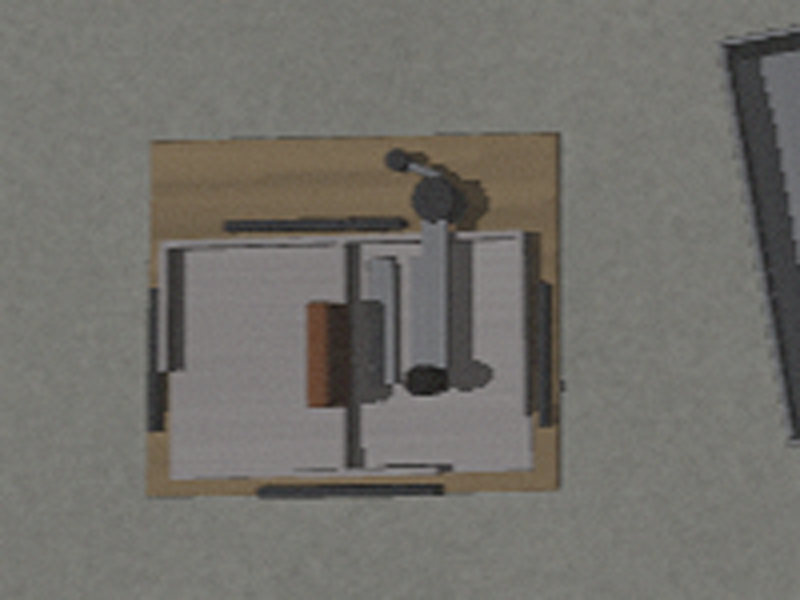

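Crop of the dock: the handle is at (317,355), the knob at (427,380), and one bar lies by the divider; tray yaw is about -1°. I'll write a planner that turns world waypoints into tool-frame rows.

```bash
cat >> h.py <<'E'
from scipy.spatial.transform import Rotation as Ro, Slerp
def down(yaw): return Ro.from_euler('xyz',[180,0,yaw],degrees=True)
def plan(wps,start=None):
    """wps: (pos,Rotation|yaw_deg,gripper[,minrows[,step_mm]]) chained from the measured pose"""
    o=robot.get_obs(); p=np.array(o['tool_pos']); R=Ro.from_euler('xyz',o['ee_rot'])
    print('at',p.round(4),np.degrees(o['ee_rot']).round(1),'q',np.round(o['joint_positions'],2),'w',round(o['width'],4),'t',o['time'])
    T,W,G=[],[],[]
    for w in wps:
        q=np.array(w[0],float); Q=w[1] if isinstance(w[1],Ro) else down(w[1])
        st=(w[4] if len(w)>4 else 40)/1000; rv=(R.inv()*Q).as_rotvec()
        n=max(int(np.ceil(np.linalg.norm(q-p)/st-1e-2)),int(np.ceil(np.linalg.norm(rv)/.1-1e-2)),w[3] if len(w)>3 else 1)
        p0,R0=p.copy(),R
        for i in range(1,n+1):
            pt=p0+(q-p0)*i/n; Rt=R0*Ro.from_rotvec(rv*i/n)
            t=np.clip(np.round(R.inv().apply(pt-p)/.04,2),-1,1); a=np.clip(np.round((R.inv()*Rt).as_rotvec()/.1,2),-1,1)
            p=p+R.apply(t*.04); R=R*Ro.from_rotvec(a*.1); T.append((t+0).tolist()); W.append((a+0).tolist()); G.append(w[2])
    for i in range(0,len(T),8):
        print('T',str(T[i:i+8]).replace(' ','')); print('W',str(W[i:i+8]).replace(' ','')); print('G',str(G[i:i+8]).replace(' ',''))
    print('end',p.round(4),R.as_euler('xyz',degrees=True).round(1))
def g(w): return round(w/.047-1,2)
E
python3 - <<'E'
from h import *
plan([((.390,-.285,.27),132.8,g(.06)),((.390,-.285,.206),132.8,g(.06)),((.390,-.285,.206),132.8,-1,4)])
E
```

```text
at [ 0.1766 -0.5209  0.4047] [180.   -0.   18.7] q [-1.35  0.09  1.37  0.    1.68 -0.1 ] w 0.0939 t 1.25
T [[0.35,-0.19,0.17],[0.36,-0.16,0.17],[0.38,-0.12,0.17],[0.39,-0.09,0.16],[0.4,-0.04,0.17],[0.39,0.0,0.17],[0.4,0.03,0.17],[0.39,0.08,0.17]]
W [[0.0,0.0,-1.0],[0.0,0.0,-0.99],[0.0,0.0,-1.0],[0.0,0.0,-0.99],[0.0,0.0,-1.0],[0.0,0.0,-0.99],[0.0,0.0,-1.0],[0.0,0.0,-0.99]]
G [0.28,0.28,0.28,0.28,0.28,0.28,0.28,0.28]
T [[0.38,0.11,0.17],[0.37,0.15,0.16],[0.35,0.19,0.17],[0.33,0.22,0.17],[0.31,0.25,0.17],[0.28,0.28,0.17],[0.25,0.31,0.17],[0.22,0.33,0.16]]
W [[0.0,0.0,-1.0],[0.0,0.0,-1.0],[0.0,0.0,-0.99],[0.0,0.0,-1.0],[0.0,0.0,-0.99],[0.0,0.0,-1.0],[0.0,0.0,-0.99],[0.0,0.0,-1.0]]
G [0.28,0.28,0.28,0.28,0.28,0.28,0.28,0.28]
T [[0.19,0.35,0.17],[0.15,0.37,0.17],[0.11,0.38,0.17],[0.08,0.39,0.17],[0.0,0.0,0.8],[0.0,0.0,0.8],[0.0,0.0,0.0],[0.0,0.0,0.0]]
W [[0.0,0.0,-0.99],[0.0,0.0,-1.0],[0.0,0.0,-0.99],[0.0,0.0,-1.0],[0.0,0.0,0.0],[0.0,0.0,0.0],[0.0,0.0,0.0],[0.0,0.0,0.0]]
G [0.28,0.28,0.28,0.28,0.28,0.28,-1,-1]
T [[0.0,0.0,0.0],[0.0,0.0,0.0]]
W [[0.0,0.0,0.0],[0.0,0.0,0.0]]
G [-1,-1]
end [ 0.3899 -0.285   0.2059] [180.    0.  132.8]
```

Request:
{"api": "play_rows", "payload": {
  "translation": [
    [0.35,-0.19,0.17],
    [0.36,-0.16,0.17],
    [0.38,-0.12,0.17],
    [0.39,-0.09,0.16],
    [0.4,-0.04,0.17],
    [0.39,0.0,0.17],
    [0.4,0.03,0.17],
    [0.39,0.08,0.17]
  ],
  "twist": [
    [0,0,-1],
    [0,0,-0.99],
    [0,0,-1],
    [0,0,-0.99],
    [0,0,-1],
    [0,0,-0.99],
    [0,0,-1],
    [0,0,-0.99]
  ],
  "gripper": [0.28,0.28,0.28,0.28,0.28,0.28,0.28,0.28]
}}

```text
time: 2.05
tool_pos: [0.2624, -0.4261, 0.3505]
ee_rot: [3.141, 0.0, 1.127]
wrist_force: [-0.1, -0.4, 0.1]
width: 0.0603
finger_force: 0.0
```

Request:
{"api": "play_rows", "payload": {
  "translation": [
    [0.38,0.11,0.17],
    [0.37,0.15,0.16],
    [0.35,0.19,0.17],
    [0.33,0.22,0.17],
    [0.31,0.25,0.17],
    [0.28,0.28,0.17],
    [0.25,0.31,0.17],
    [0.22,0.33,0.16]
  ],
  "twist": [
    [0,0,-1],
    [0,0,-1],
    [0,0,-0.99],
    [0,0,-1],
    [0,0,-0.99],
    [0,0,-1],
    [0,0,-0.99],
    [0,0,-1]
  ],
  "gripper": [0.28,0.28,0.28,0.28,0.28,0.28,0.28,0.28]
}}

```text
time: 2.85
tool_pos: [0.3478, -0.3318, 0.2969]
ee_rot: [3.141, 0.0, 1.924]
wrist_force: [-0.5, -0.3, 0.5]
width: 0.0604
finger_force: 0.0
```

Request:
{"api": "play_rows", "payload": {
  "translation": [
    [0.19,0.35,0.17],
    [0.15,0.37,0.17],
    [0.11,0.38,0.17],
    [0.08,0.39,0.17],
    [0,0,0]
  ],
  "twist": [
    [0,0,-0.99],
    [0,0,-1],
    [0,0,-0.99],
    [0,0,-1],
    [0,0,0]
  ],
  "gripper": [0.28,0.28,0.28,0.28,0.28]
}}

```text
time: 3.35
tool_pos: [0.3904, -0.2837, 0.2689]
ee_rot: [3.141, -0.002, 2.32]
wrist_force: [-0.5, 0.3, -0.1]
width: 0.0601
finger_force: 0.0
```

Request:
{"api": "play_rows", "payload": {
  "translation": [
    [0.0,0.0,0.8],
    [0,0,0.78],
    [0,0,0],
    [0,0,0],
    [0,0,0],
    [0,0,0]
  ],
  "twist": [
    [0,0,0],
    [0,0,0],
    [0,0,0],
    [0,0,0],
    [0,0,0],
    [0,0,0]
  ],
  "gripper": [0.28,0.28,0.28,-1,-1,-1]
}}

```text
time: 3.95
tool_pos: [0.39, -0.2854, 0.2077]
ee_rot: [-3.142, 0.002, 2.317]
wrist_force: [0.2, 0.0, -0.1]
width: 0.0394
finger_force: 0.0
```

```bash
python3 - <<'E'
from h import *
print(robot.get_obs()['finger_force'])
plan([((.390,-.285,.28),132.8,-1),((.504,.374,.29),89,-1),((.504,.374,.222),89,-1),((.504,.374,.222),89,g(.03),3),((.504,.374,.28),89,g(.03))])
E
```

```text
0.0
at [ 0.39   -0.2854  0.2077] [-1.800e+02  1.000e-01  1.328e+02] q [-0.75  0.07  1.8  -0.    1.27 -1.5 ] w 0.0394 t 3.95
T [[0.0,0.0,-0.9],[0.0,0.01,-0.91],[0.6,0.78,-0.01],[0.63,0.76,-0.02],[0.66,0.72,-0.01],[0.7,0.69,-0.02],[0.73,0.67,-0.01],[0.75,0.62,-0.02]]
W [[0.0,0.01,0.0],[0.0,0.01,-0.01],[0.0,0.0,0.45],[0.0,0.0,0.45],[0.0,0.0,0.45],[0.0,0.0,0.45],[0.0,0.0,0.45],[0.0,0.0,0.45]]
G [-1,-1,-1,-1,-1,-1,-1,-1]
T [[0.79,0.6,-0.01],[0.81,0.56,-0.01],[0.83,0.52,-0.02],[0.86,0.48,-0.01],[0.88,0.44,-0.02],[0.89,0.41,-0.01],[0.92,0.36,-0.02],[0.93,0.32,-0.01]]
W [[0.0,0.0,0.45],[0.0,0.0,0.45],[0.0,0.0,0.45],[0.0,0.0,0.45],[0.0,0.0,0.45],[0.0,0.0,0.45],[0.0,0.0,0.45],[0.0,0.0,0.45]]
G [-1,-1,-1,-1,-1,-1,-1,-1]
T [[0.94,0.28,-0.02],[0.95,0.24,-0.01],[0.97,0.19,-0.01],[0.0,0.0,0.85],[0.0,0.0,0.85],[0.0,0.0,0.0],[0.0,0.0,0.0],[0.0,0.0,0.0]]
W [[0.0,0.0,0.45],[0.0,0.0,0.45],[0.0,0.0,0.45],[0.0,0.0,0.0],[0.0,0.0,0.0],[0.0,0.0,0.0],[0.0,0.0,0.0],[0.0,0.0,0.0]]
G [-1,-1,-1,-1,-1,-0.36,-0.36,-0.36]
T [[0.0,0.0,-0.73],[0.0,0.0,-0.72]]
W [[0.0,0.0,0.0],[0.0,0.0,0.0]]
G [-0.36,-0.36]
end [0.5039 0.374  0.2798] [-180.   -0.   89.]
```

Fingers are still closing.

Request:
{"api": "play_rows", "payload": {
  "translation": [
    [0,0,0],
    [0,0,0],
    [0,0,0],
    [0,0,0],
    [0,0,0]
  ],
  "twist": [
    [0,0,0],
    [0,0,0],
    [0,0,0],
    [0,0,0],
    [0,0,0]
  ],
  "gripper": [-1,-1,-1,-1,-1]
}}

```text
time: 4.45
tool_pos: [0.39, -0.285, 0.207]
ee_rot: [-3.142, 0.0, 2.318]
wrist_force: [-0.3, -0.3, 2.9]
width: 0.0197
finger_force: 30.0
```

Request:
{"api": "play_rows", "payload": {
  "translation": [
    [0.0,0.0,-0.9],
    [0.0,0.01,-0.91],
    [0.6,0.78,-0.01],
    [0.63,0.76,-0.02],
    [0.66,0.72,-0.01],
    [0.7,0.69,-0.02],
    [0.73,0.67,-0.01],
    [0.75,0.62,-0.02]
  ],
  "twist": [
    [0,0.01,0],
    [0,0.01,-0.01],
    [0,0,0.45],
    [0,0,0.45],
    [0,0,0.45],
    [0,0,0.45],
    [0,0,0.45],
    [0,0,0.45]
  ],
  "gripper": [-1,-1,-1,-1,-1,-1,-1,-1]
}}

```text
time: 5.25
tool_pos: [0.43, -0.0507, 0.2827]
ee_rot: [-3.141, -0.002, 2.047]
wrist_force: [0.6, -0.3, -0.3]
width: 0.0198
finger_force: 30.0
```

Request:
{"api": "play_rows", "payload": {
  "translation": [
    [0.79,0.6,-0.01],
    [0.81,0.56,-0.01],
    [0.83,0.52,-0.02],
    [0.86,0.48,-0.01],
    [0.88,0.44,-0.02],
    [0.89,0.41,-0.01],
    [0.92,0.36,-0.02],
    [0.93,0.32,-0.01]
  ],
  "twist": [
    [0,0,0.45],
    [0,0,0.45],
    [0,0,0.45],
    [0,0,0.45],
    [0,0,0.45],
    [0,0,0.45],
    [0,0,0.45],
    [0,0,0.45]
  ],
  "gripper": [-1,-1,-1,-1,-1,-1,-1,-1]
}}

```text
time: 6.05
tool_pos: [0.4833, 0.2599, 0.2873]
ee_rot: [-3.14, -0.001, 1.687]
wrist_force: [0.5, -0.2, 0.2]
width: 0.0197
finger_force: 30.0
```

Request:
{"api": "play_rows", "payload": {
  "translation": [
    [0.94,0.28,-0.02],
    [0.95,0.24,-0.01],
    [0.97,0.19,-0.01],
    [0,0,0],
    [0,0,0]
  ],
  "twist": [
    [0,0,0.45],
    [0,0,0.45],
    [0,0,0.45],
    [0,0,0],
    [0,0,0]
  ],
  "gripper": [-1,-1,-1,-1,-1]
}}

```text
time: 6.55
tool_pos: [0.5032, 0.375, 0.2884]
ee_rot: [-3.139, 0.0, 1.556]
wrist_force: [0.4, -1.2, -0.5]
width: 0.0197
finger_force: 30.0
```

```bash
python3 - <<'E'
from h import *
im=snap('top','t1'); print(*tubes(im),sep='\n'); o=robot.get_obs(); print(o['tool_pos'],o['finger_force'])
s=robot.snapshot('scene'); cv2.imwrite('pics/s1.png',cv2.resize(s[240:440,300:540],None,fx=3,fy=3)[:,:,::-1])
E
```

```text
(0.2203, -0.5897, 88, 22, 24.9, [626.0, 381.0])
(0.4194, -0.4091, 58, 23, -3.6, [534.0, 291.0])
(0.5345, -0.3847, 59, 22, 2.1, [519.0, 238.0])
[0.50326418 0.37411872 0.28864934] 29.99982476234436
```

View pics/s1.png

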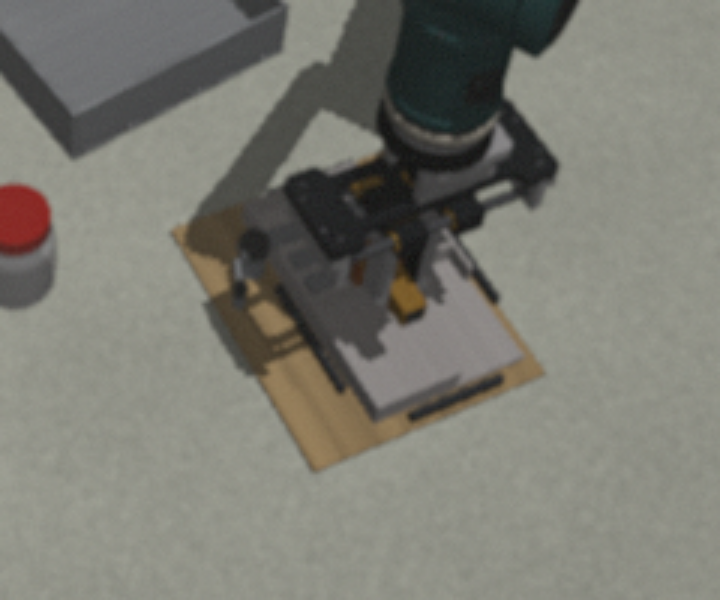

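Request:
{"api": "play_rows", "payload": {
  "translation": [
    [0,0,0.6],
    [0,0,0.6],
    [0,0,0.55],
    [0,0,0],
    [0,0,0],
    [0,0,0],
    [0,0,0],
    [0,0,-0.9]
  ],
  "twist": [
    [0,0,0],
    [0,0,0],
    [0,0,0],
    [0,0,0],
    [0,0,0],
    [0,0,0],
    [0,0,0],
    [0,0,0]
  ],
  "gripper": [-1,-1,-1,-1,-0.3,-0.3,-0.3,-0.3]
}}

```text
time: 7.45
tool_pos: [0.502, 0.3735, 0.2512]
ee_rot: [-3.132, 0.004, 1.554]
wrist_force: [-0.3, -0.5, 0.5]
width: 0.0327
finger_force: 0.0
```

```bash
python3 - <<'E'
from h import *
plan([((.504,.374,.285),89,g(.033)),((.4194,-.4098,.275),-5,g(.055)),((.4194,-.4098,.275),-5,g(.055),2)])
E
```

```text
at [0.502  0.3735 0.2512] [-179.4    0.2   89. ] q [0.55 0.33 1.39 0.   1.43 0.57] w 0.0327 t 7.45
T [[0.01,0.04,-0.85],[-0.98,-0.09,0.01],[-0.99,-0.01,0.02],[-0.98,0.08,0.01],[-0.97,0.15,0.01],[-0.96,0.23,0.01],[-0.94,0.31,0.02],[-0.9,0.38,0.01]]
W [[-0.1,0.04,0.0],[0.0,0.0,0.82],[0.0,0.0,0.82],[0.0,0.0,0.82],[0.0,0.0,0.82],[0.0,0.0,0.82],[0.0,0.0,0.82],[0.0,0.0,0.82]]
G [-0.3,0.17,0.17,0.17,0.17,0.17,0.17,0.17]
T [[-0.88,0.46,0.01],[-0.83,0.53,0.02],[-0.78,0.6,0.01],[-0.74,0.65,0.01],[-0.68,0.72,0.01],[-0.61,0.77,0.02],[-0.56,0.81,0.01],[-0.48,0.86,0.01]]
W [[0.0,0.0,0.82],[0.0,0.0,0.82],[0.0,0.0,0.82],[0.0,0.0,0.83],[0.0,0.0,0.82],[0.0,0.0,0.82],[0.0,0.0,0.82],[0.0,0.0,0.82]]
G [0.17,0.17,0.17,0.17,0.17,0.17,0.17,0.17]
T [[-0.41,0.9,0.02],[-0.34,0.92,0.01],[-0.25,0.95,0.01],[-0.18,0.97,0.01],[-0.1,0.98,0.02],[0.0,0.0,0.0],[0.0,0.0,0.0]]
W [[0.0,0.0,0.82],[0.0,0.0,0.82],[0.0,0.0,0.82],[0.0,0.0,0.82],[0.0,0.0,0.82],[0.0,0.0,0.0],[0.0,0.0,0.0]]
G [0.17,0.17,0.17,0.17,0.17,0.17,0.17]
end [ 0.4196 -0.4097  0.2749] [180.  -0.  -5.]
```

Request:
{"api": "play_rows", "payload": {
  "translation": [
    [0.01,0.04,-0.85],
    [-0.98,-0.09,0.01],
    [-0.99,-0.01,0.02],
    [-0.98,0.08,0.01],
    [-0.97,0.15,0.01],
    [-0.96,0.23,0.01],
    [-0.94,0.31,0.02],
    [-0.9,0.38,0.01]
  ],
  "twist": [
    [0,0,0],
    [0,0,0.82],
    [0,0,0.82],
    [0,0,0.82],
    [0,0,0.82],
    [0,0,0.82],
    [0,0,0.82],
    [0,0,0.82]
  ],
  "gripper": [-0.3,0.17,0.17,0.17,0.17,0.17,0.17,0.17]
}}

```text
time: 8.25
tool_pos: [0.4751, 0.0992, 0.287]
ee_rot: [3.141, -0.002, 0.977]
wrist_force: [0.4, -0.2, -0.1]
width: 0.055
finger_force: 0.0
```

Request:
{"api": "play_rows", "payload": {
  "translation": [
    [-0.88,0.46,0.01],
    [-0.83,0.53,0.02],
    [-0.78,0.6,0.01],
    [-0.74,0.65,0.01],
    [-0.68,0.72,0.01],
    [-0.61,0.77,0.02],
    [-0.56,0.81,0.01],
    [-0.48,0.86,0.01]
  ],
  "twist": [
    [0,0,0.82],
    [0,0,0.82],
    [0,0,0.82],
    [0,0,0.83],
    [0,0,0.82],
    [0,0,0.82],
    [0,0,0.82],
    [0,0,0.82]
  ],
  "gripper": [0.17,0.17,0.17,0.17,0.17,0.17,0.17,0.17]
}}

```text
time: 9.05
tool_pos: [0.4412, -0.2147, 0.2827]
ee_rot: [3.141, -0.001, 0.319]
wrist_force: [1.7, 0.4, 0.7]
width: 0.0547
finger_force: 0.0
```

```bash
python3 - <<'E'
from h import *
im=snap('top','t2'); print(*tubes(im),sep='\n'); print(robot.get_obs()['tool_pos'])
cv2.imwrite('pics/t2c.png',cv2.resize(im[190:340,110:310],None,fx=4,fy=4,interpolation=cv2.INTER_CUBIC)[:,:,::-1])
E
```

```text
(0.2213, -0.5907, 89, 23, 30.1, [625.0, 380.0])
(0.4876, 0.3575, 92, 49, 49.1, [181.0, 272.0])
(0.5346, -0.3849, 59, 23, 3.5, [520.0, 238.0])
[ 0.44074058 -0.2193904   0.28272825]
```

View pics/t2c.png

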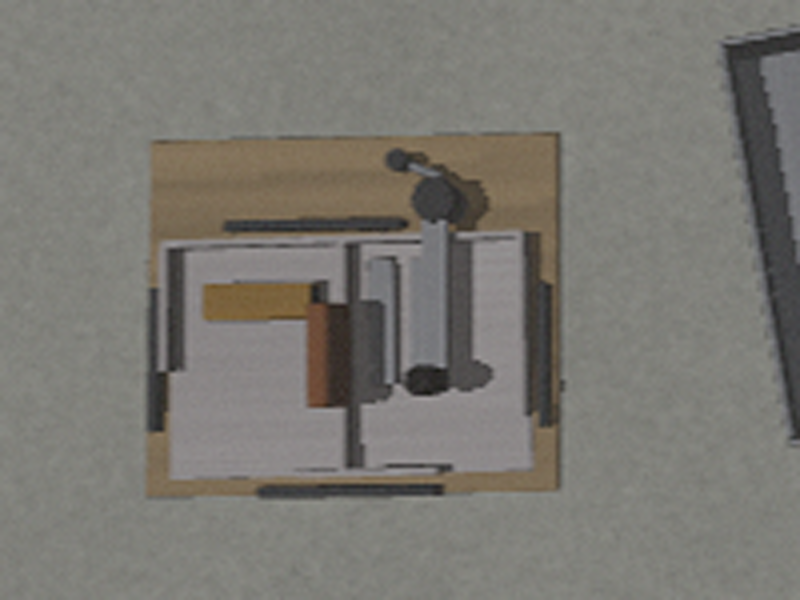

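The first tube is lying in the left bay at crop position (260,300). On to the next.

Request:
{"api": "play_rows", "payload": {
  "translation": [
    [-0.41,0.9,0.02],
    [-0.34,0.92,0.01],
    [-0.25,0.95,0.01],
    [-0.18,0.97,0.01],
    [-0.1,0.98,0.02],
    [0.0,0.0,0.0],
    [0.0,0.0,0.0]
  ],
  "twist": [
    [0,0,0.82],
    [0,0,0.82],
    [0,0,0.82],
    [0,0,0.82],
    [0,0,0.82],
    [0,0,0],
    [0,0,0]
  ],
  "gripper": [0.17,0.17,0.17,0.17,0.17,0.17,0.17]
}}

```text
time: 9.8
tool_pos: [0.4206, -0.4094, 0.2787]
ee_rot: [-3.14, 0.001, -0.088]
wrist_force: [0.9, 0.6, -0.7]
width: 0.0549
finger_force: 0.0
```

```bash
python3 - <<'E'
from h import *
robot.snapshot('scene'); print([(np.round(d['centre'],3).tolist(),round(d['score'],2)) for d in robot.recognise('tube1_mid','scene')])
o=robot.get_obs(); print(o['tool_pos'],o['ee_rot'])
E
```

```text
[]
[ 0.42094758 -0.40799534  0.27861459] [-3.14022573e+00  9.27950968e-04 -8.57714325e-02]
```

Request:
{"api": "play_rows", "payload": {
  "translation": [
    [-0.03,0.04,0.9],
    [0,0,0.89],
    [0,0,0],
    [0,0,0],
    [0,0,0],
    [0,0,0],
    [0,0,0],
    [0,0,0]
  ],
  "twist": [
    [0,0,0],
    [0,0,0],
    [0,0,0],
    [0,0,0],
    [0,0,0],
    [0,0,0],
    [0,0,0],
    [0,0,0]
  ],
  "gripper": [0.17,0.17,-1,-1,-1,-1,-1,-1]
}}

```text
time: 10.7
tool_pos: [0.4194, -0.4102, 0.2071]
ee_rot: [-3.141, 0.001, -0.087]
wrist_force: [-0.4, 1.3, 2.2]
width: 0.0197
finger_force: 30.0
```

```bash
python3 - <<'E'
from h import *
print(robot.get_obs()['finger_force'])
plan([((.4195,-.409,.29),-5,-1),((.442,.369,.29),-1,-1),((.442,.369,.29),-1,-1,2),((.442,.369,.218),-1,-1)])
E
```

```text
30.00050514936447
at [ 0.4194 -0.4102  0.2071] [-179.9    0.    -5. ] q [-0.87  0.29  1.54  0.    1.31  0.79] w 0.0197 t 10.7
T [[0.0,-0.01,-0.69],[0.0,-0.01,-0.69],[0.0,-0.01,-0.69],[-0.06,-0.97,0.0],[-0.05,-0.97,0.0],[-0.05,-0.97,0.0],[-0.05,-0.98,0.0],[-0.04,-0.97,0.0]]
W [[0.0,0.0,0.0],[-0.01,0.0,0.0],[0.0,0.01,0.0],[0.0,0.0,-0.03],[0.0,0.0,-0.04],[0.0,0.0,-0.03],[0.0,0.0,-0.04],[0.0,0.0,-0.03]]
G [-1,-1,-1,-1,-1,-1,-1,-1]
T [[-0.04,-0.97,0.0],[-0.04,-0.97,0.0],[-0.03,-0.98,0.0],[-0.03,-0.97,0.0],[-0.03,-0.97,0.0],[-0.02,-0.97,0.0],[-0.02,-0.98,0.0],[-0.01,-0.97,0.0]]
W [[0.0,0.0,-0.04],[0.0,0.0,-0.03],[0.0,0.0,-0.04],[0.0,0.0,-0.03],[0.0,0.0,-0.04],[0.0,0.0,-0.03],[0.0,0.0,-0.04],[0.0,0.0,-0.03]]
G [-1,-1,-1,-1,-1,-1,-1,-1]
T [[-0.02,-0.97,0.0],[-0.01,-0.98,0.0],[0.0,-0.97,0.0],[0.0,-0.97,0.0],[0.0,-0.97,0.0],[0.0,-0.98,0.0],[0.01,-0.97,0.0],[0.0,0.0,0.0]]
W [[0.0,0.0,-0.04],[0.0,0.0,-0.03],[0.0,0.0,-0.04],[0.0,0.0,-0.03],[0.0,0.0,-0.04],[0.0,0.0,-0.03],[0.0,0.0,-0.04],[0.0,0.0,0.0]]
G [-1,-1,-1,-1,-1,-1,-1,-1]
T [[0.0,0.0,0.0],[0.0,0.0,0.9],[0.0,0.0,0.9]]
W [[0.0,0.0,0.0],[0.0,0.0,0.0],[0.0,0.0,0.0]]
G [-1,-1,-1]
end [0.4421 0.369  0.2178] [180.  -0.  -1.]
```

Request:
{"api": "play_rows", "payload": {
  "translation": [
    [0,-0.01,-0.69],
    [0,-0.01,-0.69],
    [0,-0.01,-0.69],
    [-0.06,-0.97,0],
    [-0.05,-0.97,0],
    [-0.05,-0.97,0],
    [-0.05,-0.98,0],
    [-0.04,-0.97,0]
  ],
  "twist": [
    [0,0,0],
    [0,0,0],
    [0,0,0],
    [0,0,-0.03],
    [0,0,-0.04],
    [0,0,-0.03],
    [0,0,-0.04],
    [0,0,-0.03]
  ],
  "gripper": [-1,-1,-1,-1,-1,-1,-1,-1]
}}

```text
time: 11.5
tool_pos: [0.4247, -0.2131, 0.2894]
ee_rot: [-3.14, 0.001, -0.071]
wrist_force: [0.2, 0.1, 0.1]
width: 0.0199
finger_force: 30.0
```

Request:
{"api": "play_rows", "payload": {
  "translation": [
    [-0.04,-0.97,0],
    [-0.04,-0.97,0],
    [-0.03,-0.98,0],
    [-0.03,-0.97,0],
    [-0.03,-0.97,0],
    [-0.02,-0.97,0],
    [-0.02,-0.98,0],
    [-0.01,-0.97,0]
  ],
  "twist": [
    [0,0,-0.04],
    [0,0,-0.03],
    [0,0,-0.04],
    [0,0,-0.03],
    [0,0,-0.04],
    [0,0,-0.03],
    [0,0,-0.04],
    [0,0,-0.03]
  ],
  "gripper": [-1,-1,-1,-1,-1,-1,-1,-1]
}}

```text
time: 12.3
tool_pos: [0.4339, 0.0981, 0.2901]
ee_rot: [-3.14, 0.001, -0.042]
wrist_force: [1.0, -0.9, -0.3]
width: 0.0201
finger_force: 30.0
```

Request:
{"api": "play_rows", "payload": {
  "translation": [
    [-0.02,-0.97,0],
    [-0.01,-0.98,0],
    [0,-0.97,0],
    [0,-0.97,0],
    [0,-0.97,0],
    [0,-0.98,0],
    [0.01,-0.97,0],
    [0,0,0]
  ],
  "twist": [
    [0,0,-0.04],
    [0,0,-0.03],
    [0,0,-0.04],
    [0,0,-0.03],
    [0,0,-0.04],
    [0,0,-0.03],
    [0,0,-0.04],
    [0,0,0]
  ],
  "gripper": [-1,-1,-1,-1,-1,-1,-1,-1]
}}

```text
time: 13.1
tool_pos: [0.4415, 0.3725, 0.2898]
ee_rot: [-3.139, 0.002, -0.013]
wrist_force: [-0.4, -1.2, -0.6]
width: 0.0198
finger_force: 30.0
```

Request:
{"api": "play_rows", "payload": {
  "translation": [
    [0,0,0.6],
    [0,0,0.6],
    [0,0,0.58],
    [0,0,0],
    [0,0,0],
    [0,0,0],
    [0,0,0],
    [0,0,-0.8]
  ],
  "twist": [
    [0,0,0],
    [0,0,0],
    [0,0,0],
    [0,0,0],
    [0,0,0],
    [0,0,0],
    [0,0,0],
    [0,0,0]
  ],
  "gripper": [-1,-1,-1,-1,-0.3,-0.3,-0.3,-0.3]
}}

```text
time: 13.9
tool_pos: [0.4409, 0.368, 0.2479]
ee_rot: [3.138, 0.008, -0.017]
wrist_force: [-0.2, 0.3, 1.2]
width: 0.0327
finger_force: 0.0
```

```bash
python3 - <<'E'
from h import *
im=robot.snapshot('top'); print(*tubes(im),sep='\n')
plan([((.442,.369,.285),-1,g(.033)),((.5345,-.3855,.275),2.5,g(.055)),((.5345,-.3855,.275),2.5,g(.055),2)])
E
```

```text
(0.2207, -0.5903, 89, 24, 28.8, [625.0, 378.0])
(0.4985, 0.3681, 67, 20, 88.3, [176.0, 265.0])
(0.5346, -0.3854, 59, 23, 2.0, [520.0, 239.0])
at [0.4429 0.3695 0.257 ] [-179.7   -0.2   -1. ] q [0.6  0.22 1.52 0.   1.4  2.18] w 0.0331 t 13.95
T [[-0.02,0.01,-0.7],[0.14,0.99,0.01],[0.13,0.99,0.02],[0.14,0.99,0.01],[0.13,0.99,0.01],[0.12,1.0,0.01],[0.13,0.99,0.02],[0.12,0.99,0.01]]
W [[-0.05,-0.04,0.0],[0.0,0.0,-0.03],[0.0,0.0,-0.03],[0.0,0.0,-0.04],[0.0,0.0,-0.03],[0.0,0.0,-0.03],[0.0,0.0,-0.03],[0.0,0.0,-0.03]]
G [-0.3,0.17,0.17,0.17,0.17,0.17,0.17,0.17]
T [[0.11,1.0,0.01],[0.11,0.99,0.02],[0.11,0.99,0.01],[0.11,1.0,0.01],[0.11,0.99,0.01],[0.1,1.0,0.02],[0.09,0.99,0.01],[0.1,1.0,0.01]]
W [[0.0,0.0,-0.04],[0.0,0.0,-0.03],[0.0,0.0,-0.03],[0.0,0.0,-0.03],[0.0,0.0,-0.03],[0.0,0.0,-0.04],[0.0,0.0,-0.03],[0.0,0.0,-0.03]]
G [0.17,0.17,0.17,0.17,0.17,0.17,0.17,0.17]
T [[0.09,0.99,0.02],[0.09,1.0,0.01],[0.08,1.0,0.01],[0.08,0.99,0.01],[0.0,0.0,0.0],[0.0,0.0,0.0]]
W [[0.0,0.0,-0.03],[0.0,0.0,-0.03],[0.0,0.0,-0.04],[0.0,0.0,-0.03],[0.0,0.0,0.0],[0.0,0.0,0.0]]
G [0.17,0.17,0.17,0.17,0.17,0.17]
end [ 0.5343 -0.3853  0.2752] [-180.    -0.     2.5]
```

Request:
{"api": "play_rows", "payload": {
  "translation": [
    [-0.02,0.01,-0.7],
    [0.14,0.99,0.01],
    [0.13,0.99,0.02],
    [0.14,0.99,0.01],
    [0.13,0.99,0.01],
    [0.12,1,0.01],
    [0.13,0.99,0.02],
    [0.12,0.99,0.01]
  ],
  "twist": [
    [0,0,0],
    [0,0,-0.03],
    [0,0,-0.03],
    [0,0,-0.04],
    [0,0,-0.03],
    [0,0,-0.03],
    [0,0,-0.03],
    [0,0,-0.03]
  ],
  "gripper": [-0.3,0.17,0.17,0.17,0.17,0.17,0.17,0.17]
}}

```text
time: 14.75
tool_pos: [0.4757, 0.0891, 0.2767]
ee_rot: [-3.14, -0.002, 0.005]
wrist_force: [0.6, 0.2, -0.2]
width: 0.055
finger_force: 0.0
```

Request:
{"api": "play_rows", "payload": {
  "translation": [
    [0.11,1,0.01],
    [0.11,0.99,0.02],
    [0.11,0.99,0.01],
    [0.11,1,0.01],
    [0.11,0.99,0.01],
    [0.1,1,0.02],
    [0.09,0.99,0.01],
    [0.1,1,0.01]
  ],
  "twist": [
    [0,0,-0.04],
    [0,0,-0.03],
    [0,0,-0.03],
    [0,0,-0.03],
    [0,0,-0.03],
    [0,0,-0.04],
    [0,0,-0.03],
    [0,0,-0.03]
  ],
  "gripper": [0.17,0.17,0.17,0.17,0.17,0.17,0.17,0.17]
}}

```text
time: 15.55
tool_pos: [0.5145, -0.229, 0.2722]
ee_rot: [3.141, -0.002, 0.031]
wrist_force: [1.4, 0.5, 0.2]
width: 0.0553
finger_force: 0.0
```

Request:
{"api": "play_rows", "payload": {
  "translation": [
    [0.09,0.99,0.02],
    [0.09,1,0.01],
    [0.08,1,0.01],
    [0.08,0.99,0.01],
    [0,0,0],
    [0,0,0]
  ],
  "twist": [
    [0,0,-0.03],
    [0,0,-0.03],
    [0,0,-0.04],
    [0,0,-0.03],
    [0,0,0],
    [0,0,0]
  ],
  "gripper": [0.17,0.17,0.17,0.17,0.17,0.17]
}}

```text
time: 16.15
tool_pos: [0.5335, -0.3866, 0.269]
ee_rot: [-3.141, 0.0, 0.042]
wrist_force: [-0.3, -0.3, -0.3]
width: 0.0547
finger_force: 0.0
```

```bash
python3 - <<'E'
from h import *
im=robot.snapshot('top'); print(*tubes(im),sep='\n')
o=robot.get_obs(); print(o['tool_pos'],np.degrees(o['ee_rot']))
E
```

```text
(0.2227, -0.5923, 88, 23, 37.9, [626.0, 381.0])
(0.4403, 0.3694, 57, 16, -0.2, [175.0, 292.0])
(0.4892, 0.3588, 89, 48, 50.4, [181.0, 271.0])
[ 0.53361481 -0.3855712   0.26901389] [-1.79923075e+02  2.12965524e-02  2.49979797e+00]
```

Request:
{"api": "play_rows", "payload": {
  "translation": [
    [0.02,0,0.8],
    [0,0,0.75],
    [0,0,0],
    [0,0,0],
    [0,0,0],
    [0,0,0],
    [0,0,0],
    [0,0,0]
  ],
  "twist": [
    [0,0,0],
    [0,0,0],
    [0,0,0],
    [0,0,0],
    [0,0,0],
    [0,0,0],
    [0,0,0],
    [0,0,0]
  ],
  "gripper": [0.17,0.17,-1,-1,-1,-1,-1,-1]
}}

```text
time: 17.0
tool_pos: [0.5345, -0.3858, 0.2074]
ee_rot: [-3.141, 0.0, 0.044]
wrist_force: [0.1, 0.4, 2.8]
width: 0.0198
finger_force: 30.0
```

```bash
python3 - <<'E'
from h import *
print(robot.get_obs()['finger_force'])
plan([((.534,-.385,.29),2.5,-1),((.442,.407,.29),-1,-1),((.442,.407,.29),-1,-1,2)])
E
```

```text
30.00062584877014
at [ 0.5345 -0.3858  0.2074] [-180.     0.     2.5] q [-0.71  0.43  1.34  0.    1.36  0.82] w 0.0198 t 17.0
T [[0.0,-0.01,-0.69],[-0.01,0.0,-0.69],[0.0,-0.01,-0.69],[-0.07,-0.99,0.0],[-0.08,-1.0,0.0],[-0.07,-0.99,0.0],[-0.08,-1.0,0.0],[-0.09,-0.99,0.0]]
W [[0.0,0.0,0.0],[0.0,0.0,0.0],[-0.01,0.0,0.0],[0.0,0.0,0.03],[0.0,0.0,0.03],[0.0,0.0,0.03],[0.0,0.0,0.03],[0.0,0.0,0.03]]
G [-1,-1,-1,-1,-1,-1,-1,-1]
T [[-0.08,-0.99,0.0],[-0.09,-0.99,0.0],[-0.1,-1.0,0.0],[-0.09,-0.99,0.0],[-0.1,-0.99,0.0],[-0.1,-0.99,0.0],[-0.11,-0.99,0.0],[-0.11,-0.99,0.0]]
W [[0.0,0.0,0.03],[0.0,0.0,0.03],[0.0,0.0,0.03],[0.0,0.0,0.04],[0.0,0.0,0.03],[0.0,0.0,0.03],[0.0,0.0,0.03],[0.0,0.0,0.03]]
G [-1,-1,-1,-1,-1,-1,-1,-1]
T [[-0.11,-0.99,0.0],[-0.11,-0.99,0.0],[-0.12,-0.99,0.0],[-0.12,-0.99,0.0],[-0.12,-0.99,0.0],[-0.13,-0.99,0.0],[-0.13,-0.99,0.0],[0.0,0.0,0.0]]
W [[0.0,0.0,0.03],[0.0,0.0,0.03],[0.0,0.0,0.03],[0.0,0.0,0.03],[0.0,0.0,0.03],[0.0,0.0,0.03],[0.0,0.0,0.03],[0.0,0.0,0.0]]
G [-1,-1,-1,-1,-1,-1,-1,-1]
T [[0.0,0.0,0.0]]
W [[0.0,0.0,0.0]]
G [-1]
end [0.442  0.407  0.2899] [180.   0.  -1.]
```

Request:
{"api": "play_rows", "payload": {
  "translation": [
    [0,-0.01,-0.69],
    [-0.01,0,-0.69],
    [0,-0.01,-0.69],
    [-0.07,-0.99,0],
    [-0.08,-1,0],
    [-0.07,-0.99,0],
    [-0.08,-1,0],
    [-0.09,-0.99,0]
  ],
  "twist": [
    [0,0,0],
    [0,0,0],
    [0,0,0],
    [0,0,0.03],
    [0,0,0.03],
    [0,0,0.03],
    [0,0,0.03],
    [0,0,0.03]
  ],
  "gripper": [-1,-1,-1,-1,-1,-1,-1,-1]
}}

```text
time: 17.8
tool_pos: [0.5103, -0.1854, 0.2893]
ee_rot: [-3.14, 0.002, 0.028]
wrist_force: [0.2, 0.1, -0.9]
width: 0.0198
finger_force: 30.0
```

Request:
{"api": "play_rows", "payload": {
  "translation": [
    [-0.08,-0.99,0],
    [-0.09,-0.99,0],
    [-0.1,-1,0],
    [-0.09,-0.99,0],
    [-0.1,-0.99,0],
    [-0.1,-0.99,0],
    [-0.11,-0.99,0],
    [-0.11,-0.99,0]
  ],
  "twist": [
    [0,0,0.03],
    [0,0,0.03],
    [0,0,0.03],
    [0,0,0.04],
    [0,0,0.03],
    [0,0,0.03],
    [0,0,0.03],
    [0,0,0.03]
  ],
  "gripper": [-1,-1,-1,-1,-1,-1,-1,-1]
}}

```text
time: 18.6
tool_pos: [0.4734, 0.1312, 0.29]
ee_rot: [-3.14, 0.001, 0.003]
wrist_force: [0.1, -0.2, -0.0]
width: 0.0198
finger_force: 30.0
```

Request:
{"api": "play_rows", "payload": {
  "translation": [
    [-0.11,-0.99,0],
    [-0.11,-0.99,0],
    [-0.12,-0.99,0],
    [-0.12,-0.99,0],
    [-0.12,-0.99,0],
    [-0.13,-0.99,0],
    [-0.13,-0.99,0],
    [0,0,0]
  ],
  "twist": [
    [0,0,0.03],
    [0,0,0.03],
    [0,0,0.03],
    [0,0,0.03],
    [0,0,0.03],
    [0,0,0.03],
    [0,0,0.03],
    [0,0,0]
  ],
  "gripper": [-1,-1,-1,-1,-1,-1,-1,-1]
}}

```text
time: 19.4
tool_pos: [0.4406, 0.4108, 0.2899]
ee_rot: [-3.138, 0.002, -0.012]
wrist_force: [0.6, -1.2, 0.2]
width: 0.0198
finger_force: 30.0
```

Request:
{"api": "play_rows", "payload": {
  "translation": [
    [0,0,0.6],
    [0,0,0.6],
    [0,0,0.6],
    [0,0,0],
    [0,0,0],
    [0,0,0],
    [0,0,0],
    [0,0,-0.5]
  ],
  "twist": [
    [0,0,0],
    [0,0,0],
    [0,0,0],
    [0,0,0],
    [0,0,0],
    [0,0,0],
    [0,0,0],
    [0,0,0]
  ],
  "gripper": [-1,-1,-1,-1,-0.4,-0.4,-0.4,-0.4]
}}

```text
time: 20.2
tool_pos: [0.4411, 0.4065, 0.2367]
ee_rot: [3.14, 0.005, -0.017]
wrist_force: [-0.2, 0.0, -1.1]
width: 0.0283
finger_force: 0.0
```

```bash
python3 - <<'E'
from h import *
plan([((.442,.407,.28),-1,-.4),((.456,.12,.29),89,g(.045)),((.456,.12,.29),89,g(.045),2)])
E
```

```text
at [0.4411 0.4065 0.2367] [179.9   0.3  -1. ] q [0.65 0.29 1.48 0.   1.38 2.24] w 0.0283 t 20.2
T [[0.01,-0.01,-0.54],[0.01,0.0,-0.54],[0.03,0.45,-0.02],[-0.01,0.45,-0.01],[-0.06,0.44,-0.02],[-0.1,0.44,-0.01],[-0.15,0.42,-0.02],[-0.18,0.41,-0.02]]
W [[0.01,0.03,0.0],[0.01,0.02,0.0],[0.0,0.0,-0.98],[0.0,0.0,-0.98],[0.0,0.0,-0.99],[0.0,0.0,-0.98],[0.0,0.0,-0.98],[0.0,0.0,-0.98]]
G [-0.4,-0.4,-0.04,-0.04,-0.04,-0.04,-0.04,-0.04]
T [[-0.23,0.39,-0.01],[-0.26,0.36,-0.02],[-0.3,0.34,-0.01],[-0.32,0.31,-0.02],[-0.36,0.27,-0.02],[-0.38,0.24,-0.01],[-0.4,0.2,-0.02],[-0.42,0.16,-0.01]]
W [[0.0,0.0,-0.98],[0.0,0.0,-0.98],[0.0,0.0,-0.99],[0.0,0.0,-0.98],[0.0,0.0,-0.98],[0.0,0.0,-0.98],[0.0,0.0,-0.98],[0.0,0.0,-0.98]]
G [-0.04,-0.04,-0.04,-0.04,-0.04,-0.04,-0.04,-0.04]
T [[-0.44,0.11,-0.02],[-0.44,0.08,-0.02],[0.0,0.0,0.0],[0.0,0.0,0.0]]
W [[0.0,0.0,-0.99],[0.0,0.0,-0.98],[0.0,0.0,0.0],[0.0,0.0,0.0]]
G [-0.04,-0.04,-0.04,-0.04]
end [0.4562 0.12   0.2902] [-180.   -0.   89.]
```

Request:
{"api": "play_rows", "payload": {
  "translation": [
    [0.01,-0.01,-0.54],
    [0.01,0,-0.54],
    [0.03,0.45,-0.02],
    [-0.01,0.45,-0.01],
    [-0.06,0.44,-0.02],
    [-0.1,0.44,-0.01],
    [-0.15,0.42,-0.02],
    [-0.18,0.41,-0.02]
  ],
  "twist": [
    [0,0,0],
    [0,0,0],
    [0,0,-0.98],
    [0,0,-0.98],
    [0,0,-0.99],
    [0,0,-0.98],
    [0,0,-0.98],
    [0,0,-0.98]
  ],
  "gripper": [-0.4,-0.4,-0.04,-0.04,-0.04,-0.04,-0.04,-0.04]
}}

```text
time: 21.0
tool_pos: [0.4481, 0.2993, 0.2867]
ee_rot: [-3.14, -0.002, 0.576]
wrist_force: [0.9, -0.2, -0.6]
width: 0.0453
finger_force: 0.0
```

Request:
{"api": "play_rows", "payload": {
  "translation": [
    [-0.23,0.39,-0.01],
    [-0.26,0.36,-0.02],
    [-0.3,0.34,-0.01],
    [-0.32,0.31,-0.02],
    [-0.36,0.27,-0.02],
    [-0.38,0.24,-0.01],
    [-0.4,0.2,-0.02],
    [-0.42,0.16,-0.01]
  ],
  "twist": [
    [0,0,-0.98],
    [0,0,-0.98],
    [0,0,-0.99],
    [0,0,-0.98],
    [0,0,-0.98],
    [0,0,-0.98],
    [0,0,-0.98],
    [0,0,-0.98]
  ],
  "gripper": [-0.04,-0.04,-0.04,-0.04,-0.04,-0.04,-0.04,-0.04]
}}

```text
time: 21.8
tool_pos: [0.4551, 0.1557, 0.2913]
ee_rot: [3.141, -0.002, 1.361]
wrist_force: [-0.5, 0.3, -0.4]
width: 0.045
finger_force: 0.0
```

Request:
{"api": "play_rows", "payload": {
  "translation": [
    [-0.44,0.11,-0.02],
    [-0.44,0.08,-0.02],
    [0,0,0],
    [0,0,0]
  ],
  "twist": [
    [0,0,-0.99],
    [0,0,-0.98],
    [0,0,0],
    [0,0,0]
  ],
  "gripper": [-0.04,-0.04,-0.04,-0.04]
}}

```text
time: 22.2
tool_pos: [0.4568, 0.1206, 0.2924]
ee_rot: [3.141, -0.002, 1.551]
wrist_force: [0.4, 0.7, -0.2]
width: 0.0448
finger_force: 0.0
```

```bash
python3 - <<'E'
from h import *
im=robot.snapshot('top'); print(*tubes(im,.03),sep='\n')
cv2.imwrite('pics/t3c.png',cv2.resize(im[190:340,110:310],None,fx=4,fy=4,interpolation=cv2.INTER_CUBIC)[:,:,::-1])
for n in ['tray_grip','keeper_knob','keeper_pivot']: print(n,*[(np.round(d['centre'],3).tolist(),round(d['score'],2)) for d in robot.spot_point(n,'top')[:2]])
K=np.array([.4555,.2705]); 
plan([((.456,.270,.29),89,g(.045)),((.456,.270,.29),89,g(.045),2),((.456,.270,.25),89,g(.045)),((.456,.270,.25),89,-1,6)])
E
```

```text
(0.2226, -0.586, 90, 21, 28.0, [625.0, 380.0])
(0.4403, 0.3669, 57, 18, -1.6, [175.0, 292.0])
(0.4414, 0.406, 57, 18, -0.1, [158.0, 292.0])
(0.469, 0.3374, 55, 9, -0.3, [189.0, 278.0])
(0.5217, 0.3815, 58, 18, 88.2, [169.0, 255.0])
tray_grip ([0.469, 0.322, 0.065], 0.61)
keeper_knob
keeper_pivot ([0.553, 0.27, 0.03], 0.9)
at [0.4567 0.1212 0.2917] [-1.799e+02 -1.000e-01  8.900e+01] q [ 0.14 -0.03  1.72  0.    1.46  0.16] w 0.0451 t 22.4
T [[0.93,-0.02,0.01],[0.93,-0.02,0.01],[0.93,-0.02,0.02],[0.93,-0.02,0.01],[0.0,0.0,0.0],[0.0,0.0,0.0],[0.0,0.0,1.0],[0.0,0.0,0.0]]
W [[0.0,0.0,0.0],[-0.01,-0.01,0.0],[0.0,0.0,0.01],[0.0,-0.01,0.0],[0.0,0.0,0.0],[0.0,0.0,0.0],[0.0,0.0,0.0],[0.0,0.0,0.0]]
G [-0.04,-0.04,-0.04,-0.04,-0.04,-0.04,-0.04,-1]
T [[0.0,0.0,0.0],[0.0,0.0,0.0],[0.0,0.0,0.0],[0.0,0.0,0.0],[0.0,0.0,0.0]]
W [[0.0,0.0,0.0],[0.0,0.0,0.0],[0.0,0.0,0.0],[0.0,0.0,0.0],[0.0,0.0,0.0]]
G [-1,-1,-1,-1,-1]
end [0.456  0.27   0.2499] [-180.    0.   89.]
```

View pics/t3c.png

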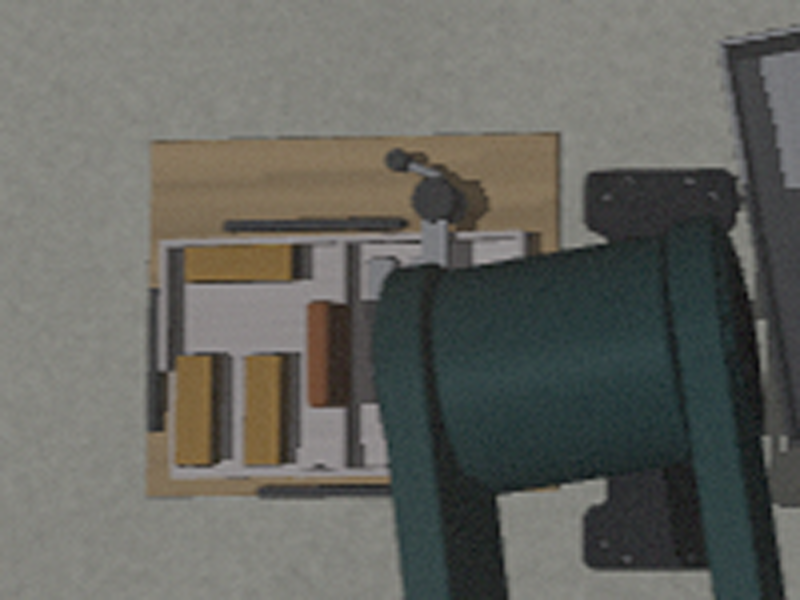

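All three tubes are in the bay: (238,262), (193,410) and (263,410) in the crop. The first one was nudged back but is still inside. Next is the keeper knob.

Request:
{"api": "play_rows", "payload": {
  "translation": [
    [0.93,-0.02,0.01],
    [0.93,-0.02,0.01],
    [0.93,-0.02,0.02],
    [0.93,-0.02,0.01],
    [0,0,0],
    [0,0,0],
    [0,0,0.5],
    [0,0,0.5]
  ],
  "twist": [
    [0,0,0],
    [0,0,0],
    [0,0,0],
    [0,0,0],
    [0,0,0],
    [0,0,0],
    [0,0,0],
    [0,0,0]
  ],
  "gripper": [-0.04,-0.04,-0.04,-0.04,-0.04,-0.04,-0.04,-0.04]
}}

```text
time: 23.2
tool_pos: [0.4564, 0.2686, 0.2501]
ee_rot: [3.141, -0.002, 1.553]
wrist_force: [0.8, 0.3, -0.0]
width: 0.0451
finger_force: 0.0
```

Request:
{"api": "play_rows", "payload": {
  "translation": [
    [0,0,0],
    [0,0,0],
    [0,0,0],
    [0,0,0],
    [0,0,0],
    [0,0,0]
  ],
  "twist": [
    [0,0,0],
    [0,0,0],
    [0,0,0],
    [0,0,0],
    [0,0,0],
    [0,0,0]
  ],
  "gripper": [-1,-1,-1,-1,-1,-1]
}}

```text
time: 23.8
tool_pos: [0.4557, 0.2694, 0.251]
ee_rot: [-3.14, -0.001, 1.554]
wrist_force: [-4.1, -1.0, 5.7]
width: 0.0154
finger_force: 30.0
```

```bash
python3 - <<'E'
from h import *
o=robot.get_obs(); p=np.array(o['tool_pos']); print(p,o['finger_force'],o['wrist_force'],o['width'])
P=np.array([.5525,.269]); v=p[:2]-P; r=np.hypot(*v); a0=np.arctan2(v[1],v[0])%(2*np.pi); print('r',r,'a0',np.degrees(a0))
wp=[((*(P+.098*np.array([np.cos(a),np.sin(a)])),p[2]),89,-1) for a in np.linspace(a0,a0+1.55,15)[1:]]
plan(wp)
E
```

```text
[0.4557083  0.26941646 0.2510316 ] 30.001761317253113 [-4.0980168  -0.98825694  5.66964363] 0.015365783528953311
r 0.09679259231367597 a0 179.75348068342907
at [0.4557 0.2694 0.251 ] [-1.799e+02 -1.000e-01  8.900e+01] q [0.43 0.12 1.64 0.   1.38 0.44] w 0.0154 t 23.8
T [[-0.27,-0.01,0.0],[-0.27,0.05,0.0],[-0.26,0.07,0.0],[-0.25,0.11,0.0],[-0.23,0.13,0.0],[-0.22,0.16,0.0],[-0.21,0.18,0.0],[-0.18,0.21,0.0]]
W [[-0.02,-0.01,0.01],[0.0,0.0,0.0],[0.0,0.0,0.0],[0.0,0.0,0.0],[0.0,0.0,0.0],[0.0,0.0,0.0],[0.0,0.0,0.0],[0.0,0.0,0.0]]
G [-1,-1,-1,-1,-1,-1,-1,-1]
T [[-0.15,0.22,0.0],[-0.13,0.23,0.0],[-0.11,0.25,0.0],[-0.07,0.26,0.0],[-0.05,0.27,0.0],[-0.02,0.27,0.0]]
W [[0.0,0.0,0.0],[0.0,0.0,0.0],[0.0,0.0,0.0],[0.0,0.0,0.0],[0.0,0.0,0.0],[0.0,0.0,0.0]]
G [-1,-1,-1,-1,-1,-1]
end [0.55   0.1709 0.251 ] [180.  -0.  89.]
```

Request:
{"api": "play_rows", "payload": {
  "translation": [
    [-0.27,0.01,0],
    [-0.27,0.04,0],
    [-0.26,0.07,0],
    [-0.25,0.11,0],
    [-0.23,0.13,0],
    [-0.22,0.16,0],
    [-0.21,0.18,0],
    [-0.18,0.21,0]
  ],
  "twist": [
    [0,0,0],
    [0,0,0],
    [0,0,0],
    [0,0,0],
    [0,0,0],
    [0,0,0],
    [0,0,0],
    [0,0,0]
  ],
  "gripper": [-1,-1,-1,-1,-1,-1,-1,-1]
}}

```text
time: 24.6
tool_pos: [0.4888, 0.1915, 0.2508]
ee_rot: [-3.13, 0.006, 1.556]
wrist_force: [-14.7, -9.8, 15.2]
width: 0.0152
finger_force: 30.0
```

Request:
{"api": "play_rows", "payload": {
  "translation": [
    [-0.15,0.22,0],
    [-0.13,0.23,0],
    [-0.11,0.25,0],
    [-0.07,0.26,0],
    [-0.05,0.27,0],
    [-0.02,0.27,0],
    [0,0,0]
  ],
  "twist": [
    [0,0,0],
    [0,0,0],
    [0,0,0],
    [0,0,0],
    [0,0,0],
    [0,0,0],
    [0,0,0]
  ],
  "gripper": [-1,-1,-1,-1,-1,-1,-1]
}}

```text
time: 25.3
tool_pos: [0.5529, 0.1679, 0.2508]
ee_rot: [3.138, 0.006, 1.552]
wrist_force: [1.9, -9.8, 3.4]
width: 0.0152
finger_force: 30.0
```

Request:
{"api": "play_rows", "payload": {
  "translation": [
    [0,0,0],
    [0,0,0],
    [0,0,0],
    [0,0,-0.8],
    [0,0,-0.8]
  ],
  "twist": [
    [0,0,0],
    [0,0,0],
    [0,0,0],
    [0,0,0],
    [0,0,0]
  ],
  "gripper": [-0.2,-0.2,-0.2,-0.2,-0.2]
}}

```text
time: 25.8
tool_pos: [0.5502, 0.1713, 0.3125]
ee_rot: [-3.136, -0.001, 1.555]
wrist_force: [-0.1, 0.6, 0.4]
width: 0.0373
finger_force: 0.0
```

```bash
python3 - <<'E'
from h import *
im=robot.snapshot('top'); print(*tubes(im,.03),sep='\n')
cv2.imwrite('pics/t4c.png',cv2.resize(im[190:340,110:310],None,fx=4,fy=4,interpolation=cv2.INTER_CUBIC)[:,:,::-1])
for c in ('top','scene'):
    if c=='scene': robot.snapshot(c)
    for n in ['tray_grip','tray_corner','bar1_mid']: print(c,n,*[(np.round(d['centre'],3).tolist(),round(d['score'],2)) for d in robot.spot_point(n,c)[:3]])
plan([((.469,.3235,.30),-1,g(.034)),((.469,.3235,.30),-1,g(.034),2)])
E
```

```text
(0.2093, -0.5965, 56, 22, 35.4, [631.0, 387.0])
(0.4414, 0.406, 57, 18, -0.1, [158.0, 292.0])
(0.5211, 0.3971, 27, 15, 88.2, [162.0, 256.0])
top tray_grip ([0.469, 0.326, 0.065], 0.59)
top tray_corner ([0.403, 0.422, 0.011], 0.57)
top bar1_mid ([0.484, 0.301, 0.011], 0.62)
scene tray_grip ([0.47, 0.327, 0.062], 0.78) ([0.446, 0.403, 0.022], 0.6)
scene tray_corner ([0.404, 0.428, 0.01], 0.62)
scene bar1_mid ([0.488, 0.306, 0.008], 0.69)
at [0.5504 0.1709 0.3115] [-179.7   -0.    89. ] q [0.2  0.18 1.45 0.   1.51 0.22] w 0.0378 t 26.2
T [[0.24,-0.13,0.02],[0.22,-0.15,0.02],[0.2,-0.18,0.02],[0.19,-0.19,0.02],[0.17,-0.21,0.01],[0.15,-0.23,0.02],[0.12,-0.24,0.02],[0.1,-0.25,0.02]]
W [[0.0,0.0,0.98],[-0.01,0.0,0.98],[0.0,0.01,0.99],[0.0,0.0,0.98],[0.0,0.0,0.98],[-0.01,0.0,0.98],[0.0,0.0,0.99],[0.0,0.01,0.98]]
G [-0.28,-0.28,-0.28,-0.28,-0.28,-0.28,-0.28,-0.28]
T [[0.07,-0.26,0.02],[0.05,-0.27,0.02],[0.02,-0.27,0.02],[0.0,-0.27,0.01],[-0.03,-0.27,0.02],[-0.06,-0.26,0.02],[-0.08,-0.26,0.02],[-0.11,-0.25,0.02]]
W [[0.0,0.0,0.98],[-0.01,0.0,0.98],[0.0,0.0,0.98],[0.0,0.0,0.99],[0.0,0.01,0.98],[-0.01,0.0,0.98],[0.0,0.0,0.98],[0.0,0.0,0.98]]
G [-0.28,-0.28,-0.28,-0.28,-0.28,-0.28,-0.28,-0.28]
T [[0.0,0.0,0.0],[0.0,0.0,0.0]]
W [[0.0,0.0,0.0],[0.0,0.0,0.0]]
G [-0.28,-0.28]
end [0.4689 0.3237 0.2999] [-180.    0.   -1.]
```

View pics/t4c.png

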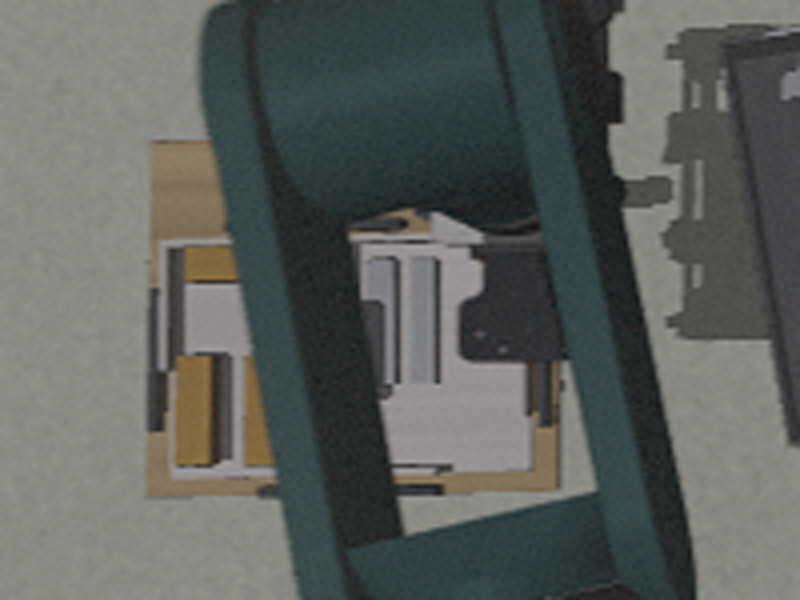

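Keeper is open, and both bars lie next to the divider at (380,320) and (424,320). On to the handle.

Request:
{"api": "play_rows", "payload": {
  "translation": [
    [0.24,-0.13,0.02],
    [0.22,-0.15,0.02],
    [0.2,-0.18,0.02],
    [0.19,-0.19,0.02],
    [0.17,-0.21,0.01],
    [0.15,-0.23,0.02],
    [0.12,-0.24,0.02],
    [0.1,-0.25,0.02]
  ],
  "twist": [
    [0,0,0.98],
    [0,0,0.98],
    [0,0,0.99],
    [0,0,0.98],
    [0,0,0.98],
    [0,0,0.98],
    [0,0,0.99],
    [0,0,0.98]
  ],
  "gripper": [-0.28,-0.28,-0.28,-0.28,-0.28,-0.28,-0.28,-0.28]
}}

```text
time: 27.0
tool_pos: [0.5099, 0.2474, 0.3061]
ee_rot: [-3.139, 0.002, 0.764]
wrist_force: [-0.1, -0.3, -0.2]
width: 0.0336
finger_force: 0.0
```

Request:
{"api": "play_rows", "payload": {
  "translation": [
    [0.07,-0.26,0.02],
    [0.05,-0.27,0.02],
    [0.02,-0.27,0.02],
    [0,-0.27,0.01],
    [-0.03,-0.27,0.02],
    [-0.06,-0.26,0.02],
    [-0.08,-0.26,0.02],
    [-0.11,-0.25,0.02]
  ],
  "twist": [
    [0,0,0.98],
    [0,0,0.98],
    [0,0,0.98],
    [0,0,0.99],
    [0,0,0.98],
    [0,0,0.98],
    [0,0,0.98],
    [0,0,0.98]
  ],
  "gripper": [-0.28,-0.28,-0.28,-0.28,-0.28,-0.28,-0.28,-0.28]
}}

```text
time: 27.8
tool_pos: [0.469, 0.3239, 0.3002]
ee_rot: [-3.141, 0.004, -0.021]
wrist_force: [-0.5, -0.2, -0.1]
width: 0.034
finger_force: 0.0
```

Request:
{"api": "play_rows", "payload": {
  "translation": [
    [0,0,0],
    [0,0,0],
    [0,0,0]
  ],
  "twist": [
    [0,0,0],
    [0,0,0],
    [0,0,0]
  ],
  "gripper": [-0.28,-0.28,-0.28]
}}

```text
time: 28.1
tool_pos: [0.4696, 0.3232, 0.3013]
ee_rot: [-3.141, 0.002, -0.016]
wrist_force: [-0.7, 0.2, -0.5]
width: 0.0339
finger_force: 0.0
```

Request:
{"api": "play_rows", "payload": {
  "translation": [
    [0,-0.02,0.6],
    [0,0,0.6],
    [0,0,0.5],
    [0,0,0],
    [0,0,0],
    [0,0,0],
    [0,0,0],
    [0,0,0]
  ],
  "twist": [
    [0,0,0],
    [0,0,0],
    [0,0,0],
    [0,0,0],
    [0,0,0],
    [0,0,0],
    [0,0,0],
    [0,0,0]
  ],
  "gripper": [-0.28,-0.28,-0.28,-0.28,-1,-1,-1,-1]
}}

```text
time: 28.9
tool_pos: [0.4699, 0.3245, 0.2356]
ee_rot: [-3.14, -0.001, -0.017]
wrist_force: [0.8, -1.2, 3.9]
width: 0.012
finger_force: 30.0
```

```bash
cat >> h.py <<'E'
def smooth(q,Q,n,grip=-1,p=None,R=None,pr=True):
    """smooth-step path (raised cosine speed) in n rows; R,p = start pose"""
    o=robot.get_obs(); p=np.array(o['tool_pos']) if p is None else p; R=Ro.from_euler('xyz',o['ee_rot']) if R is None else R
    rv=(R.inv()*Q).as_rotvec(); p0,R0=p.copy(),R; q=np.array(q); T,W=[],[]
    for i in range(1,n+1):
        s=i/n; s=s-np.sin(2*np.pi*s)/(2*np.pi)
        t=np.round(R.inv().apply(p0+(q-p0)*s-p)/.04,2); a=np.round((R.inv()*R0*Ro.from_rotvec(rv*s)).as_rotvec()/.1,2)
        p=p+R.apply(t*.04); R=R*Ro.from_rotvec(a*.1); T.append((t+0).tolist()); W.append((a+0).tolist())
    for i in range(0,n,8): print('T',str(T[i:i+8]).replace(' ','')); print('W',str(W[i:i+8]).replace(' ',''))
    print('end',p.round(4),R.as_euler('xyz',degrees=True).round(1),'max step',np.abs(T).max(),np.abs(W).max()); return p,R
E
python3 - <<'E'
from h import *
o=robot.get_obs(); print(o['tool_pos'],np.degrees(o['ee_rot']),o['width'],o['finger_force'],o['wrist_force'])
p=np.array(o['tool_pos']); 
p1,R1=smooth(p+[0,0,.14],down(-1),12)
smooth((.611,-.115,.36),down(-1),32,p=p1,R=R1)
E
```

```text
[0.46994263 0.32445908 0.23557239] [-1.79914038e+02 -8.48305994e-02 -9.62176096e-01] 0.011979791586989339 29.986197352409363 [ 0.82770518 -1.20471787  3.94537159]
T [[0.0,0.0,-0.01],[0.0,0.0,-0.09],[0.0,0.0,-0.22],[0.0,0.0,-0.36],[0.0,0.0,-0.5],[0.0,0.0,-0.57],[0.0,0.0,-0.57],[0.0,0.0,-0.5]]
W [[0.0,0.0,0.0],[0.0,0.0,0.0],[0.0,0.0,0.0],[0.0,0.0,0.0],[-0.01,0.0,0.0],[0.0,-0.01,0.0],[0.0,0.0,0.0],[0.0,0.0,0.01]]
T [[0.0,0.0,-0.36],[0.0,0.0,-0.22],[0.0,0.0,-0.09],[0.0,0.0,-0.01]]
W [[0.0,0.0,0.0],[0.0,0.0,0.0],[0.0,0.0,0.0],[-0.01,0.0,0.0]]
end [0.4698 0.3243 0.3756] [180.  -0.  -1.] max step 0.57 0.01
T [[0.0,0.0,0.0],[0.01,0.02,0.0],[0.01,0.04,0.0],[0.03,0.08,0.0],[0.04,0.12,0.01],[0.06,0.18,0.01],[0.08,0.24,0.0],[0.11,0.31,0.02]]
W [[0.0,0.0,0.0],[0.0,0.0,0.0],[0.0,0.0,0.0],[0.0,0.0,0.0],[0.0,0.0,0.0],[0.0,0.0,0.0],[0.0,0.0,0.0],[0.0,0.0,0.0]]
T [[0.13,0.38,0.01],[0.15,0.44,0.02],[0.17,0.5,0.01],[0.19,0.56,0.02],[0.2,0.6,0.03],[0.22,0.64,0.02],[0.23,0.67,0.02],[0.23,0.68,0.03]]
W [[0.0,0.0,0.0],[0.0,0.0,0.0],[0.0,0.0,0.0],[0.0,0.0,0.0],[0.0,0.0,0.0],[0.0,0.0,0.0],[0.0,0.0,0.0],[0.0,0.0,0.0]]
T [[0.23,0.68,0.02],[0.23,0.67,0.03],[0.22,0.64,0.02],[0.21,0.6,0.02],[0.19,0.56,0.02],[0.17,0.5,0.02],[0.15,0.44,0.02],[0.13,0.38,0.01]]
W [[0.0,0.0,0.0],[0.0,0.0,0.0],[0.0,0.0,0.0],[0.0,0.0,0.0],[0.0,0.0,0.0],[0.0,0.0,0.0],[0.0,0.0,0.0],[0.0,0.0,0.0]]
T [[0.1,0.3,0.01],[0.08,0.25,0.01],[0.07,0.18,0.01],[0.04,0.12,0.0],[0.02,0.08,0.0],[0.02,0.04,0.01],[0.0,0.02,0.0],[0.0,0.0,0.0]]
W [[0.0,0.0,0.0],[0.0,0.0,0.0],[0.0,0.0,0.0],[0.0,0.0,0.0],[0.0,0.0,0.0],[0.0,0.0,0.0],[0.0,0.0,0.0],[0.0,0.0,0.0]]
end [ 0.6108 -0.115   0.3599] [180.  -0.  -1.] max step 0.68 0.0
```

Request:
{"api": "play_rows", "payload": {
  "translation": [
    [0,0,-0.02],
    [0,0,-0.09],
    [0,0,-0.22],
    [0,0,-0.36],
    [0,0,-0.5],
    [0,0,-0.57],
    [0,0,-0.57],
    [0,0,-0.5]
  ],
  "twist": [
    [0,0,0],
    [0,0,0],
    [0,0,0],
    [0,0,0],
    [0,0,0],
    [0,0,0],
    [0,0,0],
    [0,0,0]
  ],
  "gripper": [-1,-1,-1,-1,-1,-1,-1,-1]
}}

```text
time: 29.7
tool_pos: [0.4694, 0.3245, 0.349]
ee_rot: [-3.139, 0.001, -0.017]
wrist_force: [-0.6, -0.3, -6.1]
width: 0.0119
finger_force: 30.0
```

Request:
{"api": "play_rows", "payload": {
  "translation": [
    [0,0,-0.36],
    [0,0,-0.22],
    [0,0,-0.09],
    [0,0,0],
    [0,0,0]
  ],
  "twist": [
    [0,0,0],
    [0,0,0],
    [0,0,0],
    [0,0,0],
    [0,0,0]
  ],
  "gripper": [-1,-1,-1,-1,-1]
}}

```text
time: 30.2
tool_pos: [0.4694, 0.3243, 0.3725]
ee_rot: [-3.141, 0.004, -0.017]
wrist_force: [0.3, -0.1, -7.0]
width: 0.0118
finger_force: 30.0
```

```bash
python3 - <<'E'
from h import *
o=robot.get_obs(); print(o['tool_pos'],np.degrees(o['ee_rot']),o['width'],o['finger_force'],o['wrist_force'],o['wrist_torque'])
s=robot.snapshot('scene'); cv2.imwrite('pics/s5.png',cv2.resize(s[220:440,300:540],None,fx=3,fy=2.7)[:,:,::-1])
E
```

```text
[0.46943214 0.32428401 0.37250817] [-179.99079592    0.20121648   -0.98710052] 0.011839704116464827 29.989076256752014 [ 0.29721356 -0.12298521 -6.97297617] [-0.03947429  0.03086581  0.00207942]
```

View pics/s5.png

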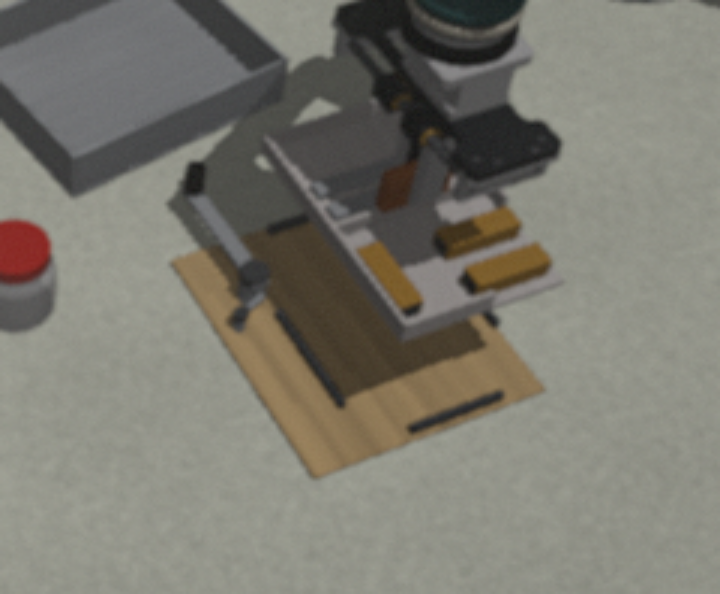

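The tray is off the dock and level, with three tubes in the left bay and the keeper open at (195,180). Moving it gently to the pan.

Request:
{"api": "play_rows", "payload": {
  "translation": [
    [0,0,0],
    [0.01,0.02,0],
    [0.01,0.04,0],
    [0.03,0.08,0],
    [0.04,0.12,0.01],
    [0.06,0.18,0.01],
    [0.08,0.24,0],
    [0.11,0.31,0.02]
  ],
  "twist": [
    [0,0,0],
    [0,0,0],
    [0,0,0],
    [0,0,0],
    [0,0,0],
    [0,0,0],
    [0,0,0],
    [0,0,0]
  ],
  "gripper": [-1,-1,-1,-1,-1,-1,-1,-1]
}}

```text
time: 31.05
tool_pos: [0.4827, 0.2837, 0.3723]
ee_rot: [-3.14, 0.001, -0.017]
wrist_force: [0.2, -0.5, -6.2]
width: 0.0117
finger_force: 30.0
```

Request:
{"api": "play_rows", "payload": {
  "translation": [
    [0.13,0.38,0.01],
    [0.15,0.44,0.02],
    [0.17,0.5,0.01],
    [0.19,0.56,0.02],
    [0.2,0.6,0.03],
    [0.22,0.64,0.02],
    [0.23,0.67,0.02],
    [0.23,0.68,0.03]
  ],
  "twist": [
    [0,0,0],
    [0,0,0],
    [0,0,0],
    [0,0,0],
    [0,0,0],
    [0,0,0],
    [0,0,0],
    [0,0,0]
  ],
  "gripper": [-1,-1,-1,-1,-1,-1,-1,-1]
}}

```text
time: 31.85
tool_pos: [0.5404, 0.1024, 0.3656]
ee_rot: [-3.141, 0.001, -0.018]
wrist_force: [0.6, 1.2, -5.9]
width: 0.0116
finger_force: 30.0
```

Request:
{"api": "play_rows", "payload": {
  "translation": [
    [0.23,0.68,0.02],
    [0.23,0.67,0.03],
    [0.22,0.64,0.02],
    [0.21,0.6,0.02],
    [0.19,0.56,0.02],
    [0.17,0.5,0.02],
    [0.15,0.44,0.02],
    [0.13,0.38,0.01]
  ],
  "twist": [
    [0,0,0],
    [0,0,0],
    [0,0,0],
    [0,0,0],
    [0,0,0],
    [0,0,0],
    [0,0,0],
    [0,0,0]
  ],
  "gripper": [-1,-1,-1,-1,-1,-1,-1,-1]
}}

```text
time: 32.65
tool_pos: [0.5984, -0.0771, 0.3585]
ee_rot: [-3.14, 0.002, -0.018]
wrist_force: [-0.4, -0.0, -6.4]
width: 0.0119
finger_force: 30.0
```

Request:
{"api": "play_rows", "payload": {
  "translation": [
    [0.1,0.3,0.01],
    [0.08,0.25,0.01],
    [0.07,0.18,0.01],
    [0.04,0.12,0],
    [0.02,0.08,0],
    [0.02,0.04,0.01],
    [0,0.02,0],
    [0,0,0]
  ],
  "twist": [
    [0,0,0],
    [0,0,0],
    [0,0,0],
    [0,0,0],
    [0,0,0],
    [0,0,0],
    [0,0,0],
    [0,0,0]
  ],
  "gripper": [-1,-1,-1,-1,-1,-1,-1,-1]
}}

```text
time: 33.45
tool_pos: [0.6108, -0.1146, 0.3571]
ee_rot: [-3.14, 0.001, -0.017]
wrist_force: [-0.5, 0.5, -7.0]
width: 0.0117
finger_force: 30.0
```

```bash
python3 - <<'E'
from h import *
im=robot.snapshot('top'); print(*tubes(im,.15),sep='\n')
o=robot.get_obs(); print(np.round(o['joint_positions'],2),o['tool_pos'],np.degrees(o['ee_rot']))
s=robot.snapshot('scene'); cv2.imwrite('pics/s6.png',cv2.resize(s[60:300,200:460],None,fx=3,fy=2.5)[:,:,::-1])
pan=np.array([.537,-.003]); cr=np.array([*(pan+[.01,-.01]),.08]); c=np.array([-.066,.101,-.0456])
def pose(th):
    T=Ro.from_rotvec(np.radians(th)*np.array([-1,-1,0])/2**.5)*Ro.from_euler('z',-1,degrees=True)
    gp=cr-T.apply(c); return gp+T.apply([0,0,.18]), T*Ro.from_euler('x',180,degrees=True)
p,R=smooth(pose(0)[0],pose(0)[1],8)
W=[]
for th in np.arange(2,31,2): q,Q=pose(th); W.append((q,Q)); 
T=[];V=[]
for q,Q in W:
    t=np.round(R.inv().apply(q-p)/.04,2); a=np.round((R.inv()*Q).as_rotvec()/.1,2)
    p=p+R.apply(t*.04); R=R*Ro.from_rotvec(a*.1); T.append((t+0).tolist()); V.append((a+0).tolist())
for i in range(0,len(T),8): print('T',T[i:i+8]); print('W',V[i:i+8])
print(p,R.as_euler('xyz',degrees=True))
E
```

```text
(0.2485, -0.5253, 80, 18, 32.9, [625.0, 379.0])
(0.5814, -0.0312, 57, 16, -1.9, [356.0, 216.0])
[-0.28  0.26  1.27  0.    1.62  1.31] [ 0.61077018 -0.1145932   0.35705117] [-1.79911531e+02  8.25947784e-02 -9.59438585e-01]
T [[0.0,0.0,0.02],[0.0,0.0,0.1],[0.0,0.0,0.22],[0.01,0.01,0.3],[0.0,0.0,0.31],[0.0,0.0,0.22],[0.0,0.0,0.1],[0.0,0.0,0.02]]
W [[0.0,0.0,0.0],[0.0,0.0,0.0],[0.0,0.0,0.0],[-0.01,0.01,0.0],[0.0,0.0,0.01],[0.0,0.0,0.0],[0.0,0.0,0.0],[0.0,0.0,0.0]]
end [ 0.6111 -0.1149  0.3055] [-180.    0.   -1.] max step 0.31 0.01
T [[-0.14, -0.13, -0.1], [-0.14, -0.14, -0.1], [-0.15, -0.14, -0.1], [-0.14, -0.14, -0.1], [-0.14, -0.13, -0.1], [-0.14, -0.14, -0.1], [-0.15, -0.14, -0.1], [-0.14, -0.14, -0.1]]
W [[-0.25, 0.25, 0.0], [-0.24, 0.26, 0.0], [-0.24, 0.25, 0.0], [-0.24, 0.25, 0.0], [-0.25, 0.25, 0.0], [-0.24, 0.25, 0.0], [-0.24, 0.25, 0.0], [-0.24, 0.25, 0.0]]
T [[-0.14, -0.14, -0.1], [-0.15, -0.13, -0.09], [-0.14, -0.14, -0.1], [-0.14, -0.14, -0.1], [-0.15, -0.14, -0.1], [-0.14, -0.14, -0.1], [-0.14, -0.13, -0.1]]
W [[-0.25, 0.25, 0.0], [-0.24, 0.26, 0.0], [-0.24, 0.25, 0.0], [-0.24, 0.25, 0.0], [-0.25, 0.25, 0.0], [-0.24, 0.25, 0.0], [-0.24, 0.25, 0.0]]
[ 0.52035559 -0.0243982   0.33422584] [158.15936759 -21.08077329   3.09312454]
```

View pics/s6.png

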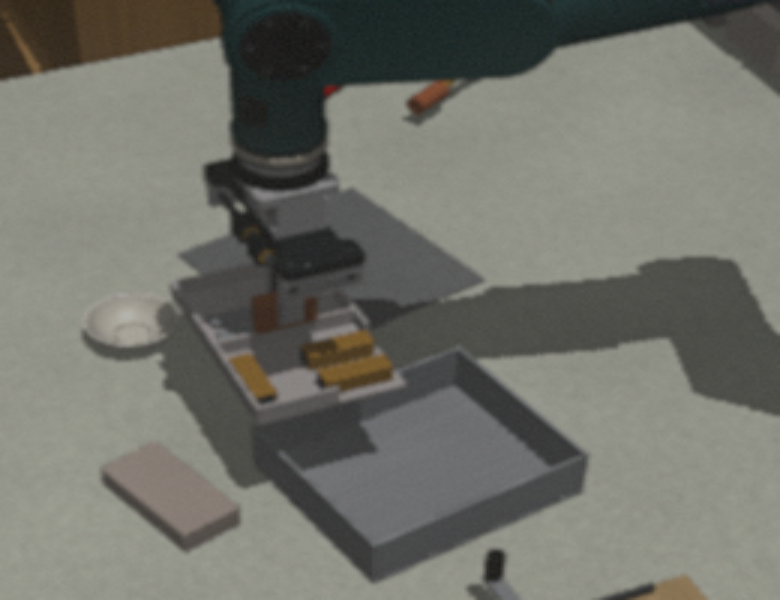

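The tray, with all tubes in it, hangs behind the pan, its open corner over the pan at about (400,385). Lowering and tipping about that corner.

Request:
{"api": "play_rows", "payload": {
  "translation": [
    [0,0,0.02],
    [0,0,0.1],
    [0,0,0.22],
    [0,0,0.3],
    [0,0,0.3],
    [0,0,0.22],
    [0,0,0.1],
    [0,0,0.02]
  ],
  "twist": [
    [0,0,0],
    [0,0,0],
    [0,0,0],
    [0,0,0],
    [0,0,0],
    [0,0,0],
    [0,0,0],
    [0,0,0]
  ],
  "gripper": [-1,-1,-1,-1,-1,-1,-1,-1]
}}

```text
time: 34.35
tool_pos: [0.6106, -0.1148, 0.3046]
ee_rot: [-3.14, 0.003, -0.017]
wrist_force: [0.1, 0.8, -7.0]
width: 0.0116
finger_force: 30.0
```

Request:
{"api": "play_rows", "payload": {
  "translation": [
    [-0.14,-0.13,-0.1],
    [-0.14,-0.14,-0.1],
    [-0.15,-0.14,-0.1],
    [-0.14,-0.14,-0.1],
    [-0.14,-0.13,-0.1],
    [-0.14,-0.14,-0.1],
    [-0.15,-0.14,-0.1],
    [-0.14,-0.14,-0.1]
  ],
  "twist": [
    [-0.25,0.25,0],
    [-0.24,0.26,0],
    [-0.24,0.25,0],
    [-0.24,0.25,0],
    [-0.25,0.25,0],
    [-0.24,0.25,0],
    [-0.24,0.25,0],
    [-0.24,0.25,0]
  ],
  "gripper": [-1,-1,-1,-1,-1,-1,-1,-1]
}}

```text
time: 35.15
tool_pos: [0.5629, -0.0672, 0.33]
ee_rot: [2.945, -0.2, 0.003]
wrist_force: [-0.3, -0.1, -6.6]
width: 0.0118
finger_force: 30.0
```

```bash
python3 - <<'E'
from h import *
o=robot.get_obs(); print(np.round(o['joint_positions'],2),o['tool_pos'],np.degrees(o['ee_rot']),o['wrist_force'],o['wrist_torque'])
s=robot.snapshot('scene'); cv2.imwrite('pics/s7.png',cv2.resize(s[60:300,200:460],None,fx=3,fy=2.5)[:,:,::-1])
E
```

```text
[-0.18  0.08  1.54 -0.16  1.29  1.44] [ 0.56294913 -0.06718178  0.32995084] [ 1.68722365e+02 -1.14572406e+01  1.53682612e-01] [-0.25090072 -0.06214266 -6.6425122 ] [ 0.30346721  0.40045888 -0.02289942]
```

View pics/s7.png

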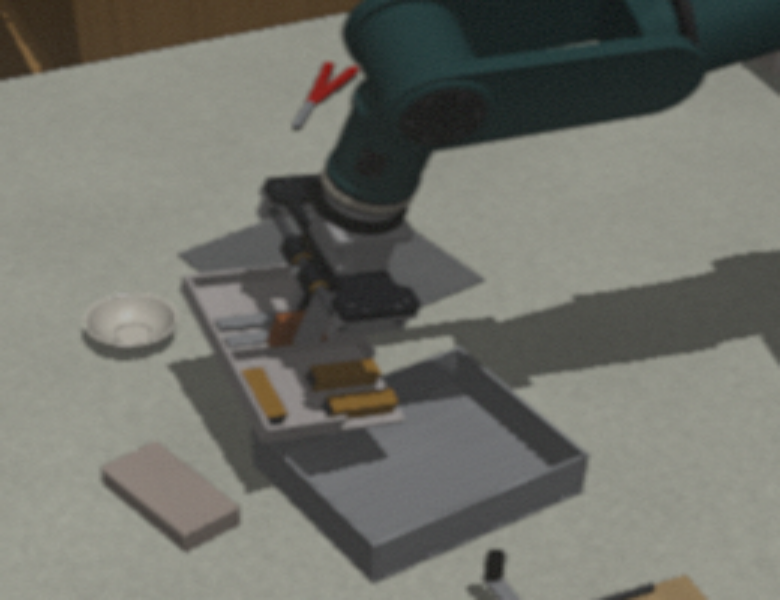

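At 16° of tilt the tubes are still in the bay, the nearest at (360,403) just starting to slide. Continuing.

Request:
{"api": "play_rows", "payload": {
  "translation": [
    [-0.14,-0.14,-0.1],
    [-0.15,-0.13,-0.09],
    [-0.14,-0.14,-0.1],
    [-0.14,-0.14,-0.1],
    [-0.15,-0.14,-0.1],
    [-0.14,-0.14,-0.1],
    [0,0,0],
    [0,0,0]
  ],
  "twist": [
    [-0.25,0.25,0],
    [-0.24,0.26,0],
    [-0.24,0.25,0],
    [-0.24,0.25,0],
    [-0.25,0.25,0],
    [-0.24,0.25,0],
    [0,0,0],
    [0,0,0]
  ],
  "gripper": [-1,-1,-1,-1,-1,-1,-1,-1]
}}

```text
time: 36.0
tool_pos: [0.526, -0.03, 0.335]
ee_rot: [2.789, -0.344, 0.045]
wrist_force: [-0.2, 0.5, -5.9]
width: 0.0113
finger_force: 30.0
```

Request:
{"api": "play_rows", "payload": {
  "translation": [
    [0,0,0],
    [0,0,0],
    [0,0,0],
    [0,0,0]
  ],
  "twist": [
    [0,0,0],
    [0,0,0],
    [0,0,0],
    [0,0,0]
  ],
  "gripper": [-1,-1,-1,-1]
}}

```text
time: 36.4
tool_pos: [0.5263, -0.0306, 0.3348]
ee_rot: [2.789, -0.344, 0.044]
wrist_force: [0.0, 0.5, -5.1]
width: 0.0121
finger_force: 30.0
```

```bash
python3 - <<'E'
from h import *
o=robot.get_obs(); print(np.round(o['joint_positions'],2),o['tool_pos'],np.degrees(o['ee_rot']),o['wrist_force'],o['wrist_torque'])
im=robot.snapshot('top'); print(*tubes(im,.03),sep='\n')
s=robot.snapshot('scene'); cv2.imwrite('pics/s8.png',cv2.resize(s[60:300,200:460],None,fx=3,fy=2.5)[:,:,::-1])
E
```

```text
[-0.08 -0.04  1.68 -0.34  1.15  1.6 ] [ 0.52634393 -0.03060931  0.33477931] [159.78476161 -19.68920701   2.53128126] [ 0.01706055  0.49281228 -5.12784263] [0.54441214 0.60902843 0.02387993]
(0.2042, -0.5985, 46, 13, 24.5, [634.0, 391.0])
(0.2367, -0.5787, 38, 22, 27.4, [622.0, 377.0])
(0.6527, -0.0385, 63, 23, 84.1, [358.0, 190.0])
```

View pics/s8.png

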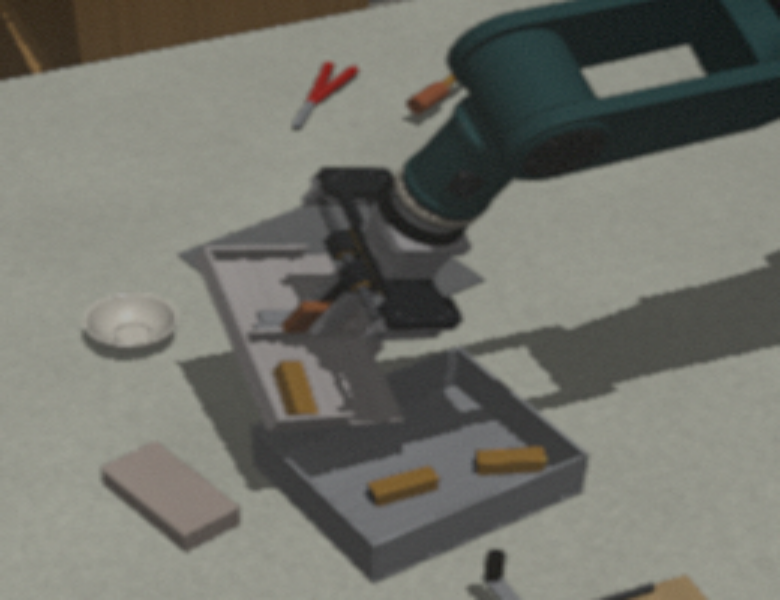

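Two tubes are in the pan at (405,485) and (510,460). The third is still resting against the side wall remnant at (295,390), so I'll tip further forward.

```bash
python3 - <<'E'
from h import *
o=robot.get_obs(); p=np.array(o['tool_pos']); R=Ro.from_euler('xyz',o['ee_rot'])
T0=R*Ro.from_euler('x',180,degrees=True); c=np.array([-.066,.101,-.0456-.18]); cr=p+T0.apply(c); print('corner',cr)
T=[];V=[]
for k in range(1,9):
    Q=Ro.from_rotvec([0,-np.radians(1.6*k),0])*R; q=cr-(Q*Ro.from_euler('x',180,degrees=True)).apply(c)
    t=np.round(R.inv().apply(q-p)/.04,2) if k==1 else np.round(Rc.inv().apply(q-pc)/.04,2)
    if k==1: pc,Rc=p,R
    a=np.round((Rc.inv()*Q).as_rotvec()/.1,2); pc=pc+Rc.apply(t*.04); Rc=Rc*Ro.from_rotvec(a*.1); T.append((t+0).tolist()); V.append((a+0).tolist())
print(T);print(V);print(pc,Rc.as_euler('xyz',degrees=True))
E
```

```text
corner [ 0.54643157 -0.01278145  0.08031357]
[[-0.17, 0.01, -0.04], [-0.17, 0.01, -0.05], [-0.18, 0.0, -0.04], [-0.17, 0.01, -0.05], [-0.17, 0.01, -0.04], [-0.17, 0.01, -0.04], [-0.18, 0.01, -0.05], [-0.17, 0.0, -0.04]]
[[-0.01, 0.26, 0.09], [-0.01, 0.27, 0.09], [-0.02, 0.26, 0.1], [-0.01, 0.26, 0.09], [-0.01, 0.27, 0.09], [-0.01, 0.26, 0.1], [-0.01, 0.26, 0.09], [-0.01, 0.27, 0.09]]
[ 0.47046841 -0.03044634  0.32380122] [159.13303807 -32.49301027   2.84137247]
```

Request:
{"api": "play_rows", "payload": {
  "translation": [
    [-0.17,0.01,-0.04],
    [-0.17,0.01,-0.05],
    [-0.18,0,-0.04],
    [-0.17,0.01,-0.05],
    [-0.17,0.01,-0.04],
    [0,0,0],
    [0,0,0],
    [0,0,0]
  ],
  "twist": [
    [-0.01,0.26,0.09],
    [-0.01,0.27,0.09],
    [-0.02,0.26,0.1],
    [-0.01,0.26,0.09],
    [-0.01,0.27,0.09],
    [0,0,0],
    [0,0,0],
    [0,0,0]
  ],
  "gripper": [-1,-1,-1,-1,-1,-1,-1,-1]
}}

```text
time: 37.3
tool_pos: [0.4912, -0.0304, 0.3298]
ee_rot: [2.781, -0.484, 0.048]
wrist_force: [-0.2, 0.1, -5.3]
width: 0.0119
finger_force: 30.0
```

Request:
{"api": "play_rows", "payload": {
  "translation": [
    [0,0,0],
    [0,0,0],
    [0,0,0],
    [0,0,0],
    [0,0,0],
    [0,0,0]
  ],
  "twist": [
    [0,0,0],
    [0,0,0],
    [0,0,0],
    [0,0,0],
    [0,0,0],
    [0,0,0]
  ],
  "gripper": [-1,-1,-1,-1,-1,-1]
}}

```text
time: 37.9
tool_pos: [0.4911, -0.0304, 0.3296]
ee_rot: [2.781, -0.484, 0.048]
wrist_force: [-1.1, 0.8, -4.8]
width: 0.0118
finger_force: 30.0
```

```bash
python3 - <<'E'
from h import *
o=robot.get_obs(); print(np.round(o['joint_positions'],2),o['tool_pos'],np.degrees(o['ee_rot']),o['wrist_force'],o['wrist_torque'])
im=robot.snapshot('top'); print(*tubes(im,.03),sep='\n')
s=robot.snapshot('scene'); cv2.imwrite('pics/s9.png',cv2.resize(s[60:300,200:460],None,fx=3,fy=2.5)[:,:,::-1])
E
```

```text
[-0.09 -0.16  1.81 -0.35  1.    1.64] [ 0.49109245 -0.03040573  0.32958413] [159.36000013 -27.70288546   2.74461745] [-1.0987221   0.82109603 -4.75409927] [ 0.5410985   0.6811162  -0.01736316]
(0.2234, -0.587, 91, 23, 30.2, [625.0, 380.0])
```

View pics/s9.png

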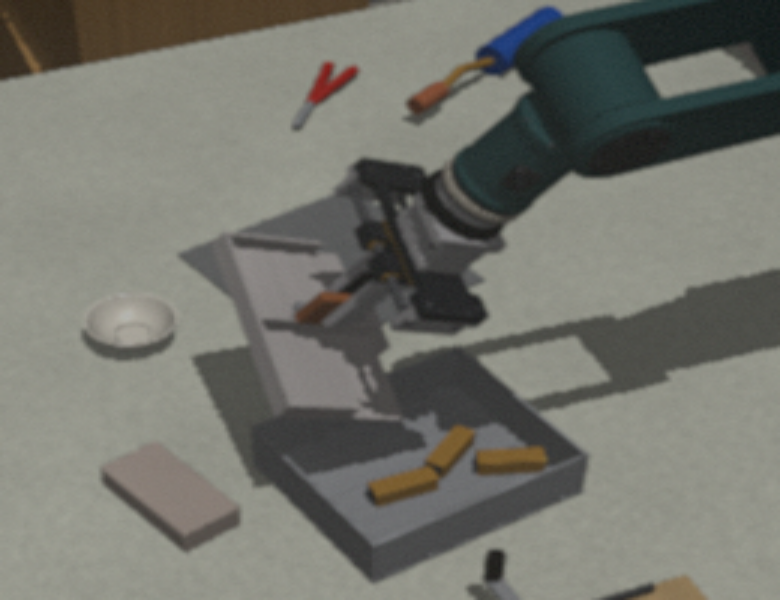

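All three tubes are in the pan at (405,485), (450,450) and (510,460). Now I level the tray and carry it back.

```bash
python3 - <<'E'
from h import *
p,R=smooth((.59,-.105,.375),down(-1),16)
smooth((.4697,.3245,.375),down(-1),24,p=p,R=R)
E
```

```text
T [[0.0,0.0,0.0],[0.03,0.02,0.01],[0.08,0.05,0.02],[0.13,0.1,0.04],[0.2,0.13,0.04],[0.26,0.18,0.05],[0.31,0.22,0.03],[0.33,0.23,0.01]]
W [[0.01,-0.01,0.0],[0.03,-0.05,0.0],[0.1,-0.14,-0.01],[0.17,-0.24,-0.01],[0.25,-0.37,-0.02],[0.32,-0.47,-0.02],[0.39,-0.56,-0.03],[0.42,-0.61,-0.03]]
T [[0.33,0.24,-0.02],[0.31,0.22,-0.05],[0.25,0.18,-0.06],[0.19,0.14,-0.06],[0.13,0.09,-0.05],[0.07,0.05,-0.03],[0.03,0.02,-0.02],[0.01,0.0,0.0]]
W [[0.41,-0.6,-0.03],[0.39,-0.56,-0.02],[0.32,-0.47,-0.03],[0.26,-0.37,-0.02],[0.17,-0.24,-0.01],[0.09,-0.14,0.0],[0.04,-0.05,-0.01],[0.0,-0.01,0.0]]
end [ 0.5902 -0.1048  0.3751] [180.  -0.  -1.] max step 0.33 0.61
T [[0.0,-0.01,0.0],[-0.01,-0.03,0.0],[-0.03,-0.09,0.0],[-0.05,-0.18,0.0],[-0.08,-0.27,0.0],[-0.12,-0.39,0.0],[-0.15,-0.5,0.0],[-0.18,-0.62,0.0]]
W [[0.0,0.0,0.0],[0.0,0.0,0.0],[0.0,0.0,0.0],[0.0,0.0,0.0],[0.0,0.0,0.0],[0.0,0.0,0.0],[0.0,0.0,0.0],[0.0,0.0,0.0]]
T [[-0.22,-0.71,0.0],[-0.24,-0.8,0.0],[-0.25,-0.86,0.0],[-0.27,-0.88,0.0],[-0.26,-0.89,0.0],[-0.26,-0.85,0.0],[-0.24,-0.8,0.0],[-0.21,-0.71,0.0]]
W [[0.0,0.0,0.0],[0.0,0.0,0.0],[0.0,0.0,0.0],[0.0,0.0,0.0],[0.0,0.0,0.0],[0.0,0.0,0.0],[0.0,0.0,0.0],[0.0,0.0,0.0]]
T [[-0.18,-0.62,0.0],[-0.15,-0.5,0.0],[-0.12,-0.39,0.0],[-0.08,-0.27,0.0],[-0.06,-0.18,0.0],[-0.02,-0.09,0.0],[-0.01,-0.04,0.0],[-0.01,0.0,0.0]]
W [[0.0,0.0,0.0],[0.0,0.0,0.0],[0.0,0.0,0.0],[0.0,0.0,0.0],[0.0,0.0,0.0],[0.0,0.0,0.0],[0.0,0.0,0.0],[0.0,0.0,0.0]]
end [0.4695 0.3245 0.375 ] [180.  -0.  -1.] max step 0.89 0.0
```

Request:
{"api": "play_rows", "payload": {
  "translation": [
    [0,0,0],
    [0.03,0.02,0.01],
    [0.08,0.05,0.02],
    [0.13,0.1,0.04],
    [0.2,0.13,0.04],
    [0.26,0.18,0.05],
    [0.31,0.22,0.03],
    [0.33,0.23,0.01]
  ],
  "twist": [
    [0.01,-0.01,0],
    [0.03,-0.05,0],
    [0.1,-0.14,-0.01],
    [0.17,-0.24,-0.01],
    [0.25,-0.37,-0.02],
    [0.32,-0.47,-0.02],
    [0.39,-0.56,-0.03],
    [0.42,-0.61,-0.03]
  ],
  "gripper": [-1,-1,-1,-1,-1,-1,-1,-1]
}}

```text
time: 38.8
tool_pos: [0.5414, -0.0683, 0.3529]
ee_rot: [2.973, -0.242, -0.008]
wrist_force: [0.6, 0.1, -4.3]
width: 0.0118
finger_force: 30.0
```

Request:
{"api": "play_rows", "payload": {
  "translation": [
    [0.33,0.24,-0.02],
    [0.31,0.22,-0.05],
    [0.25,0.18,-0.06],
    [0.19,0.14,-0.06],
    [0.13,0.09,-0.05],
    [0.07,0.05,-0.03],
    [0.03,0.02,-0.02],
    [0.01,0,0]
  ],
  "twist": [
    [0.41,-0.6,-0.03],
    [0.39,-0.56,-0.02],
    [0.32,-0.47,-0.03],
    [0.26,-0.37,-0.02],
    [0.17,-0.24,-0.01],
    [0.09,-0.14,0],
    [0.04,-0.05,-0.01],
    [0,-0.01,0]
  ],
  "gripper": [-1,-1,-1,-1,-1,-1,-1,-1]
}}

```text
time: 39.6
tool_pos: [0.5905, -0.1051, 0.3752]
ee_rot: [3.141, -0.001, -0.017]
wrist_force: [-0.1, -0.2, -4.7]
width: 0.012
finger_force: 30.0
```

Request:
{"api": "play_rows", "payload": {
  "translation": [
    [0,-0.01,0],
    [-0.01,-0.03,0],
    [-0.03,-0.09,0],
    [-0.05,-0.18,0],
    [-0.08,-0.27,0],
    [-0.12,-0.39,0],
    [-0.15,-0.5,0],
    [-0.18,-0.62,0]
  ],
  "twist": [
    [0,0,0],
    [0,0,0],
    [0,0,0],
    [0,0,0],
    [0,0,0],
    [0,0,0],
    [0,0,0],
    [0,0,0]
  ],
  "gripper": [-1,-1,-1,-1,-1,-1,-1,-1]
}}

```text
time: 40.4
tool_pos: [0.5662, -0.0194, 0.3751]
ee_rot: [3.142, -0.0, -0.017]
wrist_force: [-0.1, 0.7, -5.2]
width: 0.0115
finger_force: 30.0
```

Request:
{"api": "play_rows", "payload": {
  "translation": [
    [-0.22,-0.71,0],
    [-0.24,-0.8,0],
    [-0.25,-0.86,0],
    [-0.27,-0.88,0],
    [-0.26,-0.89,0],
    [-0.26,-0.85,0],
    [-0.24,-0.8,0],
    [-0.21,-0.71,0]
  ],
  "twist": [
    [0,0,0],
    [0,0,0],
    [0,0,0],
    [0,0,0],
    [0,0,0],
    [0,0,0],
    [0,0,0],
    [0,0,0]
  ],
  "gripper": [-1,-1,-1,-1,-1,-1,-1,-1]
}}

```text
time: 41.2
tool_pos: [0.4914, 0.243, 0.3753]
ee_rot: [-3.141, -0.0, -0.015]
wrist_force: [1.2, 0.6, -5.6]
width: 0.0117
finger_force: 30.0
```

Request:
{"api": "play_rows", "payload": {
  "translation": [
    [-0.18,-0.62,0],
    [-0.15,-0.5,0],
    [-0.12,-0.39,0],
    [-0.08,-0.27,0],
    [-0.06,-0.18,0],
    [-0.02,-0.09,0],
    [-0.01,-0.04,0],
    [0,0,0]
  ],
  "twist": [
    [0,0,0],
    [0,0,0],
    [0,0,0],
    [0,0,0],
    [0,0,0],
    [0,0,0],
    [0,0,0],
    [0,0,0]
  ],
  "gripper": [-1,-1,-1,-1,-1,-1,-1,-1]
}}

```text
time: 42.0
tool_pos: [0.4702, 0.3241, 0.3749]
ee_rot: [3.141, -0.0, -0.018]
wrist_force: [-0.9, 0.3, -5.0]
width: 0.0118
finger_force: 30.0
```

```bash
python3 - <<'E'
from h import *
im=robot.snapshot('top'); print(*tubes(im,.026),sep='\n')
s=robot.snapshot('scene'); cv2.imwrite('pics/s10.png',cv2.resize(s[220:440,300:540],None,fx=3,fy=2.7)[:,:,::-1])
for n in ['tray_corner','tray_grip','keeper_knob']: print(n,*[(np.round(d['centre'],3).tolist(),round(d['score'],2)) for d in robot.spot_point(n,'scene')[:2]])
plan([((.4697,.3245,.246),-1,-1,1,20),((.4697,.3245,.246),-1,-1,2)])
E
```

```text
(0.2159, -0.5921, 77, 23, 29.1, [627.0, 382.0])
(0.4568, 0.0238, 58, 18, -18.5, [332.0, 280.0])
(0.4987, -0.0104, 58, 18, 35.1, [347.0, 260.0])
(0.5569, 0.0167, 58, 16, 0.7, [334.0, 234.0])
tray_corner ([0.401, 0.429, 0.151], 0.67)
tray_grip ([0.471, 0.325, 0.198], 0.76)
keeper_knob ([0.555, 0.171, 0.06], 0.62)
at [0.4701 0.324  0.375 ] [180.  -0.  -1.] q [ 0.5   0.14  1.37 -0.    1.63  2.09] w 0.012 t 42.25
T [[0.0,0.0,0.46],[0.0,0.0,0.46],[0.0,-0.01,0.46],[-0.01,0.0,0.46],[0.0,0.0,0.46],[0.0,0.0,0.46],[0.0,0.0,0.46],[0.0,0.0,0.0]]
W [[0.0,0.0,0.0],[0.0,0.0,0.0],[0.0,0.0,0.0],[0.0,0.0,0.0],[0.0,0.0,0.0],[0.0,0.0,0.0],[0.0,0.0,0.0],[0.0,0.0,0.0]]
G [-1,-1,-1,-1,-1,-1,-1,-1]
T [[0.0,0.0,0.0]]
W [[0.0,0.0,0.0]]
G [-1]
end [0.4698 0.3244 0.2462] [180.  -0.  -1.]
```

View pics/s10.png

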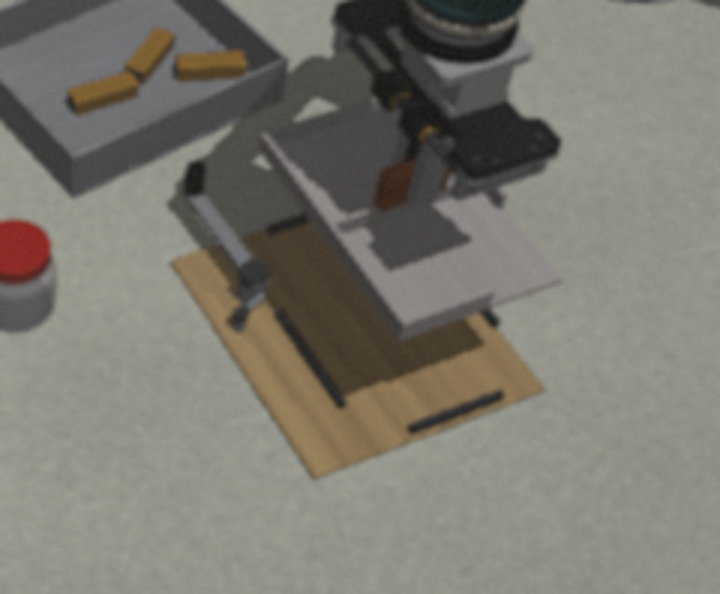

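The empty left bay hangs level over the dock and all three tubes are in the pan. Lowering.

Request:
{"api": "play_rows", "payload": {
  "translation": [
    [0,0,0.2],
    [0,0,0.5],
    [0,0,0.6],
    [0,-0.01,0.6],
    [0,0,0.6],
    [0,0,0.4],
    [0,0,0.3],
    [0,0,0]
  ],
  "twist": [
    [0,0,0],
    [0,0,0],
    [0,0,0],
    [0,0,0],
    [0,0,0],
    [0,0,0],
    [0,0,0],
    [0,0,0]
  ],
  "gripper": [-1,-1,-1,-1,-1,-1,-1,-1]
}}

```text
time: 43.05
tool_pos: [0.4693, 0.3244, 0.2443]
ee_rot: [3.139, 0.004, -0.017]
wrist_force: [-0.5, 0.3, -4.8]
width: 0.0119
finger_force: 30.0
```

Request:
{"api": "play_rows", "payload": {
  "translation": [
    [0,0,0.1],
    [0,0,0.1],
    [0,0,0.05],
    [0,0,0]
  ],
  "twist": [
    [0,0,0],
    [0,0,0],
    [0,0,0],
    [0,0,0]
  ],
  "gripper": [-1,-1,-1,-1]
}}

```text
time: 43.45
tool_pos: [0.47, 0.3248, 0.2371]
ee_rot: [3.141, -0.0, -0.017]
wrist_force: [-0.2, -0.3, -4.9]
width: 0.0115
finger_force: 30.0
```

Request:
{"api": "play_rows", "payload": {
  "translation": [
    [0,0,0.05],
    [0,0,0.04],
    [0,0,0],
    [0,0,0]
  ],
  "twist": [
    [0,0,0],
    [0,0,0],
    [0,0,0],
    [0,0,0]
  ],
  "gripper": [-1,-1,-1,-1]
}}

```text
time: 43.85
tool_pos: [0.4702, 0.325, 0.2356]
ee_rot: [-3.141, -0.002, -0.017]
wrist_force: [-2.7, -1.6, 6.0]
width: 0.0117
finger_force: 30.0
```

Seated. Release, rise and turn to the knob.

Request:
{"api": "play_rows", "payload": {
  "translation": [
    [0,0,0],
    [0,0,0],
    [0,0,0],
    [0,0,0],
    [0,0,-0.7],
    [0,0,-0.8],
    [0,0,-0.4],
    [0,0,0]
  ],
  "twist": [
    [0,0,0],
    [0,0,0],
    [0,0,0],
    [0,0,0],
    [0,0,0],
    [0,0,0],
    [0,0,0],
    [0,0,0]
  ],
  "gripper": [-0.28,-0.28,-0.28,-0.28,-0.28,-0.28,-0.28,-0.28]
}}

```text
time: 44.65
tool_pos: [0.4706, 0.3253, 0.3128]
ee_rot: [-3.138, -0.006, -0.017]
wrist_force: [0.4, 1.0, -0.2]
width: 0.034
finger_force: 0.0
```

```bash
python3 - <<'E'
from h import *
plan([((.553,.170,.30),89,g(.04)),((.553,.170,.30),89,g(.04),2),((.553,.170,.25),89,g(.04),2)])
E
```

```text
at [0.4706 0.3253 0.3128] [-179.8   -0.4   -1. ] q [ 0.51  0.17  1.46 -0.    1.5   2.09] w 0.034 t 44.65
T [[0.13,0.24,0.02],[0.11,0.25,0.02],[0.08,0.26,0.02],[0.06,0.27,0.02],[0.03,0.28,0.02],[0.0,0.27,0.02],[-0.02,0.28,0.02],[-0.05,0.27,0.02]]
W [[0.0,0.0,-0.98],[0.0,-0.01,-0.98],[0.0,0.0,-0.98],[0.01,-0.01,-0.99],[0.0,0.0,-0.98],[0.0,-0.01,-0.98],[0.0,0.0,-0.98],[0.0,-0.01,-0.98]]
G [-0.15,-0.15,-0.15,-0.15,-0.15,-0.15,-0.15,-0.15]
T [[-0.07,0.26,0.02],[-0.11,0.26,0.02],[-0.12,0.24,0.02],[-0.15,0.23,0.02],[-0.17,0.21,0.02],[-0.19,0.2,0.02],[-0.21,0.18,0.02],[-0.23,0.15,0.02]]
W [[0.0,0.0,-0.98],[0.0,-0.01,-0.98],[0.01,0.0,-0.99],[0.0,0.0,-0.98],[0.0,-0.01,-0.98],[0.0,0.0,-0.98],[0.0,-0.01,-0.98],[0.0,0.0,-0.98]]
G [-0.15,-0.15,-0.15,-0.15,-0.15,-0.15,-0.15,-0.15]
T [[0.0,0.0,0.0],[0.0,0.0,0.0],[0.0,0.0,0.62],[0.0,0.0,0.63]]
W [[0.0,0.0,0.0],[0.0,0.0,0.0],[0.0,0.0,0.0],[0.0,0.0,0.0]]
G [-0.15,-0.15,-0.15,-0.15]
end [0.5529 0.17   0.2498] [180.  -0.  89.]
```

Request:
{"api": "play_rows", "payload": {
  "translation": [
    [0.13,0.24,0.02],
    [0.11,0.25,0.02],
    [0.08,0.26,0.02],
    [0.06,0.27,0.02],
    [0.03,0.28,0.02],
    [0,0.27,0.02],
    [-0.02,0.28,0.02],
    [-0.05,0.27,0.02]
  ],
  "twist": [
    [0,0,-0.98],
    [0,0,-0.98],
    [0,0,-0.98],
    [0,0,-0.99],
    [0,0,-0.98],
    [0,0,-0.98],
    [0,0,-0.98],
    [0,0,-0.98]
  ],
  "gripper": [-0.15,-0.15,-0.15,-0.15,-0.15,-0.15,-0.15,-0.15]
}}

```text
time: 45.45
tool_pos: [0.511, 0.2465, 0.3009]
ee_rot: [-3.141, 0.003, 0.772]
wrist_force: [0.1, -0.3, -0.5]
width: 0.0399
finger_force: 0.0
```

Request:
{"api": "play_rows", "payload": {
  "translation": [
    [-0.07,0.26,0.02],
    [-0.11,0.26,0.02],
    [-0.12,0.24,0.02],
    [-0.15,0.23,0.02],
    [-0.17,0.21,0.02],
    [-0.19,0.2,0.02],
    [-0.21,0.18,0.02],
    [-0.23,0.15,0.02]
  ],
  "twist": [
    [0,0,-0.98],
    [0,0,-0.98],
    [0,0,-0.99],
    [0,0,-0.98],
    [0,0,-0.98],
    [0,0,-0.98],
    [0,0,-0.98],
    [0,0,-0.98]
  ],
  "gripper": [-0.15,-0.15,-0.15,-0.15,-0.15,-0.15,-0.15,-0.15]
}}

```text
time: 46.25
tool_pos: [0.5519, 0.169, 0.2945]
ee_rot: [-3.139, 0.001, 1.557]
wrist_force: [-0.2, 0.4, -0.3]
width: 0.0397
finger_force: 0.0
```

```bash
python3 - <<'E'
from h import *
im=robot.snapshot('top'); robot.snapshot('scene')
for c in('top','scene'):
  for n in ['keeper_knob','tray_grip','tray_corner','bar1_mid','bar2_mid']: print(c,n,*[(np.round(d['centre'],3).tolist(),round(d['score'],2)) for d in robot.spot_point(n,c)[:2]])
cv2.imwrite('pics/t11.png',cv2.resize(im[190:340,110:310],None,fx=4,fy=4,interpolation=cv2.INTER_CUBIC)[:,:,::-1])
o=robot.get_obs(); print(o['tool_pos'],np.degrees(o['ee_rot']))
E
```

```text
top keeper_knob ([0.722, 0.195, -0.0], 0.41)
top tray_grip ([0.47, 0.323, 0.064], 0.92)
top tray_corner ([0.402, 0.424, 0.011], 0.59)
top bar1_mid
top bar2_mid ([0.446, 0.302, 0.018], 0.41)
scene keeper_knob ([0.556, 0.171, 0.062], 0.78)
scene tray_grip ([0.471, 0.329, 0.058], 0.87)
scene tray_corner ([0.403, 0.432, 0.01], 0.8)
scene bar1_mid
scene bar2_mid ([0.439, 0.304, 0.014], 0.36)
[0.55195064 0.16981938 0.29674539] [1.79973650e+02 9.03501199e-03 8.89879301e+01]
```

View pics/t11.png

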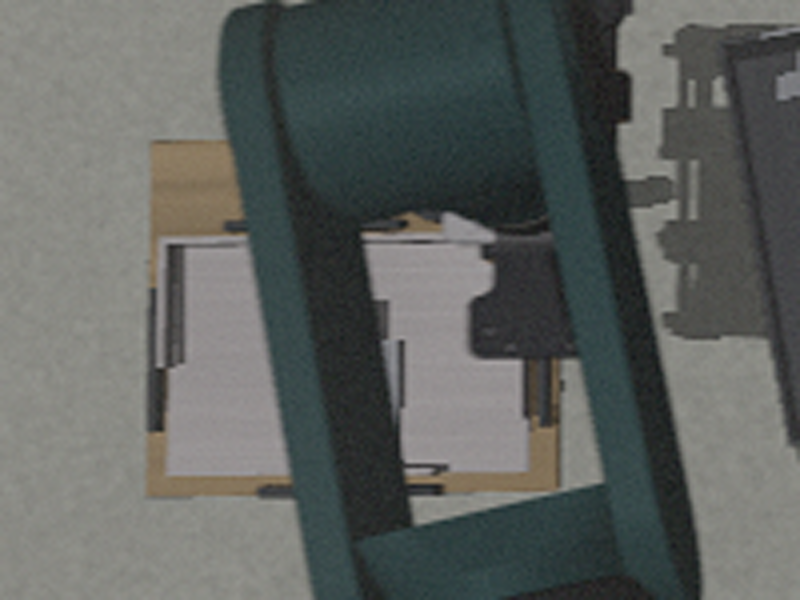

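The tray sits home in its dock, and one bar edge shows by the divider at (400,375). Gripping the knob.

Request:
{"api": "play_rows", "payload": {
  "translation": [
    [0,-0.03,0.4],
    [0,0,0.4],
    [0,0,0.36],
    [0,0,0],
    [0,0,0],
    [0,0,0],
    [0,0,0],
    [0,0,0]
  ],
  "twist": [
    [0,0,0],
    [0,0,0],
    [0,0,0],
    [0,0,0],
    [0,0,0],
    [0,0,0],
    [0,0,0],
    [0,0,0]
  ],
  "gripper": [-0.15,-0.15,-0.15,-1,-1,-1,-1,-1]
}}

```text
time: 47.65
tool_pos: [0.5515, 0.1695, 0.2513]
ee_rot: [3.138, -0.0, 1.553]
wrist_force: [2.2, 0.2, -1.2]
width: 0.0153
finger_force: 30.0
```

```bash
python3 - <<'E'
from h import *
o=robot.get_obs(); p=np.array(o['tool_pos']); print(p,o['finger_force'],o['wrist_force'],o['width'])
P=np.array([.5525,.269]); v=p[:2]-P; r=np.hypot(*v); a0=np.arctan2(v[1],v[0])%(2*np.pi); print('r',r,'a0',np.degrees(a0))
plan([((*(P+.098*np.array([np.cos(a),np.sin(a)])),p[2]),89,-1) for a in np.linspace(a0,np.radians(178.5),15)[1:]])
E
```

```text
[0.55152396 0.16947875 0.25129875] 30.00159502029419 [ 2.19625624  0.18497259 -1.19152469] 0.015341158921848288
r 0.09952603140034584 a0 269.4380992681814
at [0.5515 0.1695 0.2513] [179.8  -0.   89. ] q [ 0.2   0.22  1.53 -0.    1.39  0.22] w 0.0153 t 47.65
T [[0.05,-0.28,0.0],[0.05,-0.27,0.0],[0.07,-0.27,0.0],[0.11,-0.26,0.0],[0.13,-0.24,0.0],[0.16,-0.23,0.0],[0.19,-0.2,0.0],[0.2,-0.19,0.0]]
W [[0.03,0.0,-0.01],[0.0,0.0,0.0],[0.0,0.0,0.0],[0.0,0.0,0.0],[0.0,0.0,0.0],[0.0,0.0,0.0],[0.0,0.0,0.0],[0.0,0.0,0.0]]
G [-1,-1,-1,-1,-1,-1,-1,-1]
T [[0.23,-0.16,0.0],[0.24,-0.13,0.0],[0.26,-0.11,0.0],[0.27,-0.07,0.0],[0.27,-0.04,0.0],[0.28,-0.02,0.0]]
W [[0.0,0.0,0.0],[0.0,0.0,0.0],[0.0,0.0,0.0],[0.0,0.0,0.0],[0.0,0.0,0.0],[0.0,0.0,0.0]]
G [-1,-1,-1,-1,-1,-1]
end [0.4545 0.2716 0.2512] [180.  -0.  89.]
```

Request:
{"api": "play_rows", "payload": {
  "translation": [
    [0.02,-0.28,0],
    [0.05,-0.27,0],
    [0.07,-0.27,0],
    [0.11,-0.26,0],
    [0.13,-0.24,0],
    [0.16,-0.23,0],
    [0.19,-0.2,0],
    [0.2,-0.19,0]
  ],
  "twist": [
    [0,0,0],
    [0,0,0],
    [0,0,0],
    [0,0,0],
    [0,0,0],
    [0,0,0],
    [0,0,0],
    [0,0,0]
  ],
  "gripper": [-1,-1,-1,-1,-1,-1,-1,-1]
}}

```text
time: 48.45
tool_pos: [0.4738, 0.2076, 0.2511]
ee_rot: [3.14, 0.002, 1.551]
wrist_force: [1.7, -3.8, 2.0]
width: 0.0153
finger_force: 30.0
```

Request:
{"api": "play_rows", "payload": {
  "translation": [
    [0.23,-0.16,0],
    [0.24,-0.13,0],
    [0.26,-0.11,0],
    [0.27,-0.07,0],
    [0.27,-0.04,0],
    [0.26,-0.02,0],
    [0,0,0]
  ],
  "twist": [
    [0,0,0],
    [0,0,0],
    [0,0,0],
    [0,0,0],
    [0,0,0],
    [0,0,0],
    [0,0,0]
  ],
  "gripper": [-1,-1,-1,-1,-1,-1,-1]
}}

```text
time: 49.15
tool_pos: [0.4547, 0.2688, 0.2508]
ee_rot: [3.139, 0.009, 1.555]
wrist_force: [3.5, -11.8, 7.5]
width: 0.0156
finger_force: 30.0
```

Request:
{"api": "play_rows", "payload": {
  "translation": [
    [0,0,0],
    [0,0,0],
    [0,0,0],
    [0,0,0],
    [0,0,-0.6],
    [0,0,-0.8],
    [0,0,-0.8],
    [0,0,0]
  ],
  "twist": [
    [0,0,0],
    [0,0,0],
    [0,0,0],
    [0,0,0],
    [0,0,0],
    [0,0,0],
    [0,0,0],
    [0,0,0]
  ],
  "gripper": [-0.2,-0.2,-0.2,-0.2,-0.2,-0.2,-0.2,-0.2]
}}

```text
time: 49.95
tool_pos: [0.4546, 0.2704, 0.3435]
ee_rot: [3.133, -0.005, 1.553]
wrist_force: [0.6, -0.2, 0.5]
width: 0.0377
finger_force: 0.0
```

Request:
{"api": "play_rows", "payload": {
  "translation": [
    [-1,0,-0.3],
    [-1,0,-0.3],
    [-1,0,-0.3],
    [-1,0,0],
    [-1,0,0],
    [-1,0,0],
    [-0.5,0,0],
    [0,0,0]
  ],
  "twist": [
    [0,0,0],
    [0,0,0],
    [0,0,0],
    [0,0,0],
    [0,0,0],
    [0,0,0],
    [0,0,0],
    [0,0,0]
  ],
  "gripper": [-0.2,-0.2,-0.2,-0.2,-0.2,-0.2,-0.2,-0.2]
}}

```text
time: 50.75
tool_pos: [0.4489, 0.0079, 0.3728]
ee_rot: [-3.14, 0.0, 1.549]
wrist_force: [0.9, 1.4, -0.4]
width: 0.0376
finger_force: 0.0
```

```bash
python3 - <<'E'
from h import *
im=robot.snapshot('top'); robot.snapshot('scene'); print(*tubes(im,.026),sep='\n')
for c in('top','scene'):
  for n in ['keeper_knob','keeper_pivot','tray_grip','tray_corner','bar1_mid','jar']: print(c,n,*[(np.round(d['centre'],3).tolist(),round(d['score'],2)) for d in robot.spot_point(n,c)[:2]])
cv2.imwrite('pics/t12.png',cv2.resize(im[190:340,110:310],None,fx=4,fy=4,interpolation=cv2.INTER_CUBIC)[:,:,::-1])
E
```

```text
(0.2208, -0.5893, 88, 23, 28.4, [625.0, 380.0])
top keeper_knob ([0.458, 0.268, 0.062], 0.8) ([0.505, -0.01, 0.014], 0.61)
top keeper_pivot ([0.552, 0.267, 0.03], 0.68)
top tray_grip ([0.472, 0.325, 0.059], 0.87)
top tray_corner ([0.403, 0.423, 0.011], 0.74) ([0.45, 0.313, 0.011], 0.72)
top bar1_mid ([0.446, 0.316, 0.012], 0.64) ([0.404, 0.424, 0.009], 0.57)
top jar ([0.723, 0.194, 0.002], 0.72)
scene keeper_knob ([0.452, 0.272, 0.061], 0.84)
scene keeper_pivot ([0.553, 0.269, 0.036], 0.93)
scene tray_grip
scene tray_corner ([0.458, 0.024, 0.012], 0.75) ([0.404, 0.43, 0.01], 0.66)
scene bar1_mid ([0.692, -0.303, -0.0], 0.53)
scene jar ([0.721, 0.195, 0.005], 0.94)
```

View pics/t12.png

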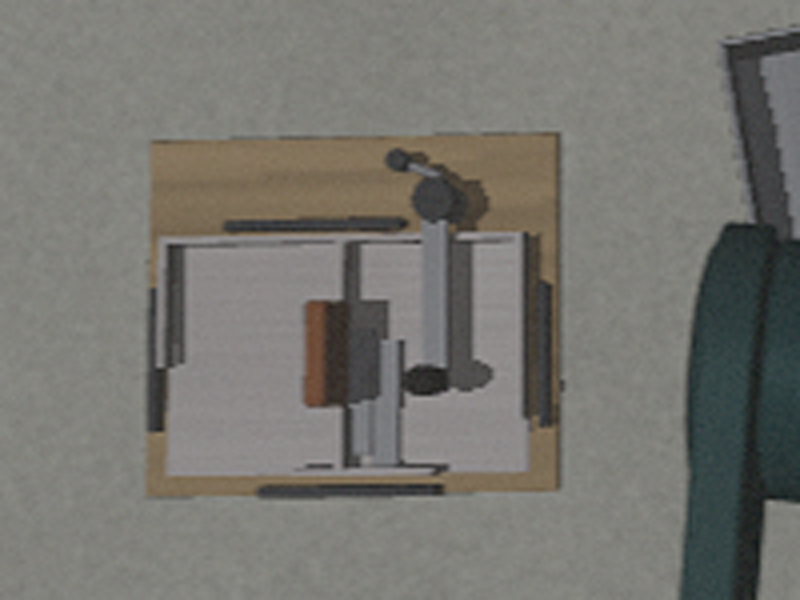

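The tray is home, with both bars against the divider at (360,430) and (390,400). The keeper is shut exactly as at the start, knob at (427,380), and the arm is clear, so I'm handing in.

```bash
python3 -c "
from bench import robot
print(robot.close_job())"
```

```text
the job is handed in; nothing more can be done
None
```

I handed the job in at about 51 s of robot time; the hand-in returned no verdict. By the last pictures, all three tubes are in the pan, both bars are in the right bay, and the tray is level in its dock with the keeper shut. I kept the arm clear of the jar, firebrick and dish; the jar measured in its original place at the end.

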